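Pack up the finds cases at the macro bench and switch the station off

ROBOT

A 6-joint arm with a two-finger parallel gripper is mounted at the origin on the work surface. World frame = base frame: x ahead of the robot, y to its left, z up, the work surface at z = 0. Lengths are in m, angles in rad, forces in N, time in s.
With the tool pointing down it reaches from about 0.35 to 0.85 m from the base axis. Payload 8.1 kg.
Tool frame: the origin (TCP) lies on the centre line of the jaws, within the pads' length; the fingertips stand 25 mm ahead of it and the grasp point (between the pads) lies 6 mm ahead of it; z points along the fingers, y is the line along which they close (so a half turn about z gives the same grasp; the last joint's range is limited). The gripper opens to 93 mm and grips with 3 to 60 N. Pads are 15 mm wide; open, the fingers measure 128 mm over their backs; the gripper's body (75 mm by 188 mm) begins 65 mm behind the grasp point.
Start: joints at [1.214, 0.13, 1.488, -0, 1.523, -0.085], TCP at [0.161, 0.578, 0.244] pointing down, gripper open.
Joint ranges: [-2.96, 2.96], [-0.89, 2.26], [0.02, 2.5], [-1.34, 4.48], [0, 2.73], [-2.66, 2.66]. Speed limits (rad/s): [2.39, 2.39, 2.79, 3.14, 3.14, 3.14].

INTERFACE

Orientations are given as a unit quaternion [w, x, y, z].
In Python, from station import r gives the robot as it stands.
- The arm moves only by the shell command python3 -m crank 'ROWS'. ROWS is JSON, a list of rows, each an object of numbers: "rx", "ry", "rz": the turn, a rotation vector about the world's x, y, z as a fraction of full scale; "tx", "ty", "tz": the shift along the world's x, y, z as a fraction of full scale; "grip": the opening, from -1 (shut) to 1 (fully open). A call has 1 to 12 rows; each row shifts and turns the commanded pose from where the row before left it; what a row does not reach is not made up. Full scale, the value 1, is 20 mm for a shift and 10 degrees for a turn. A row lasts 1/8 s, in which the tool goes at most 62.5 mm and 10.7 degrees, less where a joint would pass 70% of its speed; a pose out of reach is approached as far as the arm can. A call with a number of a shift or a turn outside -1 to 1 is refused whole. A call with a gripper value outside its range is refused whole. The fingers move at their own pace and stop on an object; the grip force is fixed at half the most. Time passes only in rows, so rows that do not move let the fingers close. It gives the time, the measured TCP pose, the force, the opening and the grip force at its end, in the units of the state.
- r.get_state(): the state, without advancing time (a new reading comes with each control period).
- r.get_image(name): name is "scene" or "side" or "wrist"; returns (picture, depth): 384x512x3 uint8, red, green, blue; 384x512 float32, m along the optical axis (not along the pixel's ray), 0 where there is no reading.
- r.camera_params(name): a dict with "fx", "fy", "cx", "cy" (pixels), "extrinsics" (4x4, takes a point from world to camera coordinates). Camera axes: x right, y up, looking along -z (the intrinsics and any distortion apply to the point x, -y, -z); pixel columns grow to the right and rows downward; lengths in m; the calibration is good to about 2 mm. A picture is of the moment at which its call begins: read the wrist's pose just before it. camera_params takes no time and is no camera call; for the wrist camera it gives the pose at the moment of the call.
- r.sign_off(): hands the job in; it is judged then, once.
The state is a dict: "t": time; "joint_positions": joint angles; "qd": joint speeds; "effort": joint torques, N m; "tool_pos": TCP position; "tool_rot": TCP orientation; "wrist_force": force on the tool from outside, world axes, zero at the start; "torque": the same for the moment, N m; "grip_width": opening from 0.0 (shut) to 1.0 (fully open); "gripper_force": force on a finger pad.
Only numpy, scipy, OpenCV 4.12 (cv2) and the standard library are available. Lean on these libraries where they do the work, as an engineer would, in place of code of your own. Each camera call takes 0.05 s, during which the arm holds its last target. There are 200 camera calls.

TASK

The photographing is done: click every finds case shut by pressing down the front edge of its lid until it snaps home, and stack the closed cases in one square column on the middle of the carrying tray, the deep cases at the bottom and the flat ones on top, each set down lengthwise between the tray's end cheeks. When the column stands, switch the station off by pressing the raised front end of the rocker on the control box until it snaps over. Leave the loupe, the bottle and the weight where they are.

Things in the scene. Friction and masses are not known exactly. Their poses are not given: they have to be found in the camera images.
- deep_a_center (a point): centre (half-way up) of a deep finds case: grey plastic box with frosted clear hinged lid, 42 mm high when shut, 60 mm front to back (x axis; hinge along the long side at +x, opening side at -x), 90 mm long (y axis), z up, 190 to 320 g. Flat under and on top. Two cases are deep (42 mm), three flat (28 mm); one of the five may be absent
- deep_a_lid (a joint): lid of deep_a: angle closed so far in rad, 0 = ajar at its stop (front edge some 29 mm up), 0.50 = shut. A sprung over-centre hinge, as in a spectacle case: it starts ajar; pressed down near the front edge it resists with up to about 8 N near 0.16, then less and less towards 0.33, and beyond that it snaps shut by itself; let go before, it springs open again
- deep_a_press (a point): where to press the lid of deep_a: on the lid's top face, 10 mm in from the middle of its front edge (it moves with the lid). The lid is 8 mm thick, hinged along its lower back edge; shut, this point is 42 mm above the case's underside
- deep_b_center (a point): centre (half-way up) of a deep finds case: grey plastic box with frosted clear hinged lid, 42 mm high when shut, 60 mm front to back (x axis; hinge along the long side at +x, opening side at -x), 90 mm long (y axis), z up, 190 to 320 g. Flat under and on top. Two cases are deep (42 mm), three flat (28 mm); one of the five may be absent
- deep_b_lid (a joint): lid of deep_b: angle closed so far in rad, 0 = ajar at its stop (front edge some 29 mm up), 0.50 = shut. A sprung over-centre hinge, as in a spectacle case: it starts ajar; pressed down near the front edge it resists with up to about 8 N near 0.16, then less and less towards 0.33, and beyond that it snaps shut by itself; let go before, it springs open again
- deep_b_press (a point): where to press the lid of deep_b: on the lid's top face, 10 mm in from the middle of its front edge (it moves with the lid). The lid is 8 mm thick, hinged along its lower back edge; shut, this point is 42 mm above the case's underside
- flat_a_center (a point): centre (half-way up) of a flat finds case: grey plastic box with frosted clear hinged lid, 28 mm high when shut, 60 mm front to back (x axis; hinge along the long side at +x, opening side at -x), 90 mm long (y axis), z up, 135 to 235 g. Flat under and on top. Two cases are deep (42 mm), three flat (28 mm); one of the five may be absent
- flat_a_lid (a joint): lid of flat_a: angle closed so far in rad, 0 = ajar at its stop (front edge some 29 mm up), 0.50 = shut. A sprung over-centre hinge, as in a spectacle case: it starts ajar; pressed down near the front edge it resists with up to about 8 N near 0.16, then less and less towards 0.33, and beyond that it snaps shut by itself; let go before, it springs open again
- flat_a_press (a point): where to press the lid of flat_a: on the lid's top face, 10 mm in from the middle of its front edge (it moves with the lid). The lid is 8 mm thick, hinged along its lower back edge; shut, this point is 28 mm above the case's underside
- flat_b_center (a point): centre (half-way up) of a flat finds case: grey plastic box with frosted clear hinged lid, 28 mm high when shut, 60 mm front to back (x axis; hinge along the long side at +x, opening side at -x), 90 mm long (y axis), z up, 135 to 235 g. Flat under and on top. Two cases are deep (42 mm), three flat (28 mm); one of the five may be absent
- flat_b_lid (a joint): lid of flat_b: angle closed so far in rad, 0 = ajar at its stop (front edge some 29 mm up), 0.50 = shut. A sprung over-centre hinge, as in a spectacle case: it starts ajar; pressed down near the front edge it resists with up to about 8 N near 0.16, then less and less towards 0.33, and beyond that it snaps shut by itself; let go before, it springs open again
- flat_b_press (a point): where to press the lid of flat_b: on the lid's top face, 10 mm in from the middle of its front edge (it moves with the lid). The lid is 8 mm thick, hinged along its lower back edge; shut, this point is 28 mm above the case's underside
- flat_c_center (a point): centre (half-way up) of a flat finds case: grey plastic box with frosted clear hinged lid, 28 mm high when shut, 60 mm front to back (x axis; hinge along the long side at +x, opening side at -x), 90 mm long (y axis), z up, 135 to 235 g. Flat under and on top. Two cases are deep (42 mm), three flat (28 mm); one of the five may be absent
- flat_c_lid (a joint): lid of flat_c: angle closed so far in rad, 0 = ajar at its stop (front edge some 29 mm up), 0.50 = shut. A sprung over-centre hinge, as in a spectacle case: it starts ajar; pressed down near the front edge it resists with up to about 8 N near 0.16, then less and less towards 0.33, and beyond that it snaps shut by itself; let go before, it springs open again
- flat_c_press (a point): where to press the lid of flat_c: on the lid's top face, 10 mm in from the middle of its front edge (it moves with the lid). The lid is 8 mm thick, hinged along its lower back edge; shut, this point is 28 mm above the case's underside
- carrier: fixed aluminium carrying tray: board 120 mm (x) by 140 mm (y), upper face 10 mm above the origin, which lies on the bench under its centre; z up. Two end cheeks, 6 mm thick, 70 mm long in x, 28 mm high above the bench, stand at y = +53 and -53 mm (100 mm free between them for a case's 90 mm length); the x sides are open for fingers. The column stands over the middle
- rocker (a joint): main switch, a grey paddle rocker 54 by 30 mm on the control box's panel (which slopes 7 deg, rising away from the box's front): angle in rad, 0 = on (the paddle's end at the box's front stands up), 0.28 = off (that end pressed down). It snaps over at 0.14 after a peak of about 5 N and stays on either side
- rocker_press (a point): where to press the rocker: its top face, 19 mm from the pivot towards the raised end at the box's front; about 60 mm above the bench, goes down about 5 mm. A 4 mm high bezel surrounds the rocker; nine small round fixed knobs (11 mm high) stand on the panel 45 mm and more from its middle, towards the box's -y
- box: the control box, 130 mm (x) by 180 mm (y) and 60 mm high, sloping panel, fixed on the bench; origin at the centre of its underside, front at -x
- loupe: bystander: black and steel stand loupe, 38 mm across and 32 mm high, origin under its centre; leave it alone
- bottle: bystander: small amber bottle, 44 mm across and 75 mm high, origin under its centre; leave it alone
- weight: bystander: steel weight 50 mm square and 36 mm high with a knob, origin under its centre; leave it alone
There are look-alikes about, which are no part of the job. What is shaped like the part that bears flat_c_center but blue or pink is not meant.

How it is judged:
By the outcome, as a careful person would: the job done as asked, in the order asked, and still so for the second after the job is handed in, with the robot touching nothing.
Of deep_a, deep_b, flat_a, flat_b, flat_c only 4 to 5 are there at a start; the rules pass over those that are not, and their reading is None.
At some moment in a run one of deep_a, deep_b, flat_a, flat_b, flat_c may be knocked a few centimetres aside while the robot is not near it.
Once in a run the grip may slacken for a moment while it holds something.
It also fails if it takes over 210 s, if anything falls off the work surface, if the arm or the gripper's body presses on something with over 40 N, if the wrist force passes 120 N, or if a joint passes its speed limit or range.

## Working session

There is one attempt and no reset: what is moved stays moved. The work goes in short steps, Python scripts to look and compute and a shell command to move; the robot and the scene stay as the last step left them, time stands still between calls to the robot, and variables do not carry over. Pictures are saved under pics/ and viewed, at most 14 in all, crops included, and the job is handed in when it is done.

```bash
ls; mkdir -p pics
cat > h.py <<'E'
import numpy as np, cv2
from station import r
def cam(n):
    p=r.camera_params(n); im,d=r.get_image(n); return p,im,d
def cloud(p,d):
    h,w=d.shape; u,v=np.meshgrid(np.arange(w),np.arange(h))
    P=np.stack([(u-p['cx'])/p['fx']*d,-(v-p['cy'])/p['fy']*d,-d,np.ones_like(d)],-1)
    return (P@np.linalg.inv(np.array(p['extrinsics'])).T)[...,:3]
def save(im,n): cv2.imwrite('pics/'+n,cv2.cvtColor(im,cv2.COLOR_RGB2BGR))
E
python3 - <<'E'
from h import *
for n in ('scene','side'):
    p,im,d=cam(n); print({k:(v if k!='extrinsics' else np.round(v,3).tolist()) for k,v in p.items()})
    save(im,n+'0.png'); np.savez('pics/'+n+'0.npz',im=im,d=d,c=cloud(p,d)); print((d>0).mean())
s=r.get_state(); print(s)
E
```

```text
pics
{'fx': 385.2007943952112, 'fy': 385.2007943952112, 'cx': 258.63448182909974, 'cy': 189.37121286245983, 'extrinsics': [[-0.868, 0.496, -0.013, 0.435], [-0.336, -0.567, 0.752, 0.178], [0.365, 0.658, 0.659, -1.466], [0.0, 0.0, 0.0, 1.0]]}
0.9959767659505209
{'fx': 381.8523487200152, 'fy': 381.8523487200152, 'cx': 254.89253692482356, 'cy': 182.46394210309558, 'extrinsics': [[-0.998, -0.066, -0.018, 0.527], [0.036, -0.722, 0.691, -0.012], [-0.058, 0.689, 0.722, -1.154], [0.0, 0.0, 0.0, 1.0]]}
0.9960581461588541
{'t': 0.1, 'joint_positions': array([ 1.21361907e+00,  1.31080397e-01,  1.48915497e+00, -9.53116944e-06,
        1.52298879e+00, -8.54105023e-02]), 'qd': array([ 9.55088280e-04, -1.82872241e-03, -1.84009819e-03,  9.61143683e-04,
       -4.46441371e-04,  7.14059986e-06]), 'effort': array([ 1.68016351e-03, -5.61342680e+01, -4.93096375e+01,  7.70741003e-02,
        2.92838307e-02, -1.19090419e-04]), 'tool_pos': array([0.16088588, 0.57754773, 0.2427039 ]), 'tool_rot': array([-1.74406454e-04,  1.35465323e-01,  9.90781752e-01, -7.96900443e-04]), 'wrist_force': array([0.03597653, 0.46472645, 0.10483799]), 'torque': array([-0.06439581, -0.03583099,  0.0698602 ]), 'gripper_force': 0.0, 'grip_width': 1.0032597845430464}
```

View pics/scene0.png

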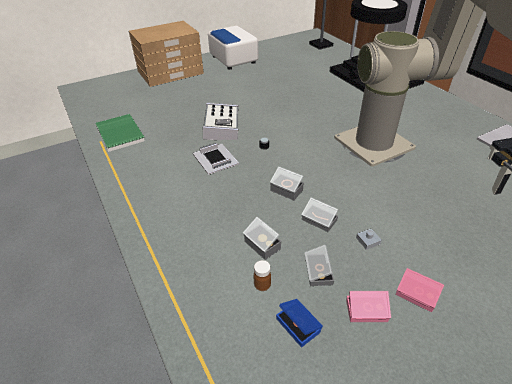

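View pics/side0.png

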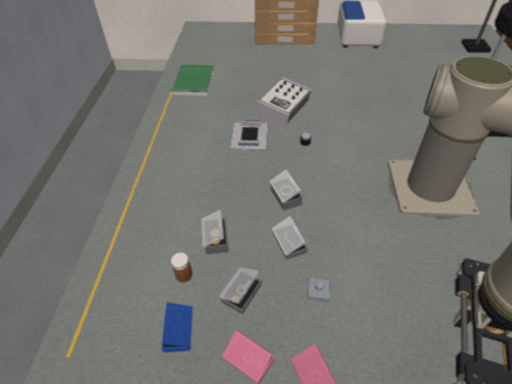

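Scene view: four grey cases at (286,182), (320,213), (262,237) and (319,266). The blue one (299,321) and the pink ones (369,306) and (420,289) are look-alikes. Tray is at (215,157), control box (221,120), loupe (264,143), bottle (262,276) and weight (369,238). Next I build a rectified map from the depth.

Run:
```python
from h import *
# top-down height map + colour, 2 mm/px ; x 0.2..0.95 up, y -0.65..0.65
S=0.002;x0,x1,y0,y1=0.2,0.9,-0.6,0.5
H=np.full((int((x1-x0)/S),int((y1-y0)/S)),-1.);C=np.zeros(H.shape+(3,),np.uint8)
for n in('scene','side'):
    z=np.load(f'pics/{n}0.npz');c=z['c'].reshape(-1,3);im=z['im'].reshape(-1,3)
    m=(c[:,0]>x0)&(c[:,0]<x1-S)&(c[:,1]>y0)&(c[:,1]<y1-S)&(c[:,2]<.2);c=c[m];im=im[m]
    o=np.argsort(c[:,2]);c=c[o];im=im[o]
    i=((x1-c[:,0])/S).astype(int);j=((y1-c[:,1])/S).astype(int)
    for a in range(len(c)):
        if c[a,2]>H[i[a],j[a]]: H[i[a],j[a]]=c[a,2];C[i[a],j[a]]=im[a]
    print(n,np.percentile(c[:,2],[5,25,50]))
    # objects
    M=np.zeros(H.shape,np.uint8);k=c[:,2]>.012;M[i[k],j[k]]=255
    M=cv2.morphologyEx(M,cv2.MORPH_CLOSE,np.ones((7,7)))
    for q in cv2.findContours(M,cv2.RETR_EXTERNAL,cv2.CHAIN_APPROX_SIMPLE)[0]:
        if cv2.contourArea(q)<150: continue
        (a,b),(w,h),t=cv2.minAreaRect(q); 
        mm=np.zeros(H.shape,np.uint8);cv2.drawContours(mm,[q],-1,1,-1)
        sel=mm[i,j]>0; s2=sel&(c[:,2]>.012)
        print(np.round([x1-b*S,y1-a*S,w*S,h*S,t,c[s2,2].max()],3),np.median(im[s2],0))
C[H<-.5]=0
save(C,'top0.png')
```

```text
Traceback (most recent call last):
IndexError: index 349 is out of bounds for axis 0 with size 349
```

```bash
cat > top.py <<'E'
from h import *
import sys
S=0.002;x0,x1,y0,y1=0.2,0.9,-0.6,0.5
H=np.full((352,552),-1.);C=np.zeros(H.shape+(3,),np.uint8)
for n in('scene','side'):
    z=np.load(f'pics/{n}0.npz');c=z['c'].reshape(-1,3);im=z['im'].reshape(-1,3)
    m=(c[:,0]>x0)&(c[:,0]<x1)&(c[:,1]>y0)&(c[:,1]<y1)&(c[:,2]<.2);c=c[m];im=im[m]
    i=((x1-c[:,0])/S).astype(int);j=((y1-c[:,1])/S).astype(int)
    for a in range(len(c)):
        if c[a,2]>H[i[a],j[a]]: H[i[a],j[a]]=c[a,2];C[i[a],j[a]]=im[a]
    print(n,np.percentile(c[:,2],[5,25,50]))
    M=np.zeros(H.shape,np.uint8);k=c[:,2]>.012;M[i[k],j[k]]=255
    M=cv2.morphologyEx(M,cv2.MORPH_CLOSE,np.ones((7,7)))
    for q in cv2.findContours(M,cv2.RETR_EXTERNAL,cv2.CHAIN_APPROX_SIMPLE)[0]:
        if cv2.contourArea(q)<150: continue
        (a,b),(w,h),t=cv2.minAreaRect(q)
        mm=np.zeros(H.shape,np.uint8);cv2.drawContours(mm,[q],-1,1,-1)
        s2=(mm[i,j]>0)&(c[:,2]>.012)
        print(np.round([x1-b*S,y1-a*S,w*S,h*S,t,c[s2,2].max()],3),np.median(im[s2],0))
save(cv2.resize(C,(800,510)),'top0.png')
E
python3 top.py
```

```text
scene [-0.0026009  -0.00091885  0.00031758]
[0.355 0.367 0.053 0.054 7.125 0.039] [160. 166. 173.]
[ 3.730e-01 -1.870e-01  3.300e-02  3.600e-02  3.369e+01  3.600e-02] [70. 69. 70.]
[4.2700e-01 2.3000e-01 6.4000e-02 9.3000e-02 6.3435e+01 5.8000e-02] [187. 189. 188.]
[ 0.438  0.067  0.064  0.093 61.557  0.074] [188. 188. 187.]
[ 0.448 -0.395  0.203  0.132 28.867  0.068] [152. 148. 149.]
[ 0.539  0.38   0.094  0.064 27.759  0.059] [159. 160. 160.]
[ 5.55e-01 -1.51e-01  9.00e-02  2.20e-02  9.00e+01  3.10e-02] [141.  135.5 135.5]
[ 0.572 -0.261  0.037  0.086  9.462  0.031] [147. 140. 142.]
[6.2400e-01 2.2800e-01 6.4000e-02 9.7000e-02 7.5964e+01 7.2000e-02] [182. 182. 182.]
[6.720e-01 4.700e-01 6.600e-02 6.700e-02 8.366e+01 5.900e-02] [ 37.  68. 144.]
[0.689 0.343 0.042 0.042 0.    0.079] [139.  125.  111.5]
[ 8.20e-01 -5.21e-01  1.40e-01  1.62e-01  9.00e+01  3.40e-02] [ 78. 129.  90.]
side [-0.00428992 -0.002646   -0.00141893]
[0.354 0.366 0.051 0.05  5.711 0.037] [135. 139. 143.]
[ 3.7100e-01 -1.8500e-01  3.4000e-02  3.2000e-02  8.2875e+01  3.5000e-02] [92. 93. 93.]
[4.2500e-01 2.2900e-01 6.4000e-02 9.3000e-02 6.4983e+01 5.6000e-02] [155. 154. 152.]
[ 0.437  0.066  0.064  0.097 63.435  0.071] [157. 156. 154.]
[ 0.449 -0.398  0.198  0.137 27.759  0.065] [141. 139. 138.]
[ 0.539  0.38   0.093  0.066 27.255  0.056] [134. 134. 133.]
[ 5.66e-01 -2.54e-01  6.80e-02  4.80e-02  9.00e+01  2.90e-02] [130. 123. 125.]
[ 0.566 -0.151  0.02   0.069  3.814  0.028] [120.5 117.  117. ]
[6.230e-01 2.280e-01 6.500e-02 9.400e-02 7.869e+01 7.000e-02] [148. 146. 145.]
[6.7300e-01 4.6900e-01 6.5000e-02 6.8000e-02 8.4806e+01 5.7000e-02] [ 42.  71. 135.]
[6.8600e-01 3.4200e-01 4.3000e-02 4.1000e-02 6.3435e+01 7.7000e-02] [146. 136. 129.]
[ 8.20e-01 -5.23e-01  1.40e-01  1.58e-01  9.00e+01  3.30e-02] [ 68. 112.  77.]
```

View pics/top0.png

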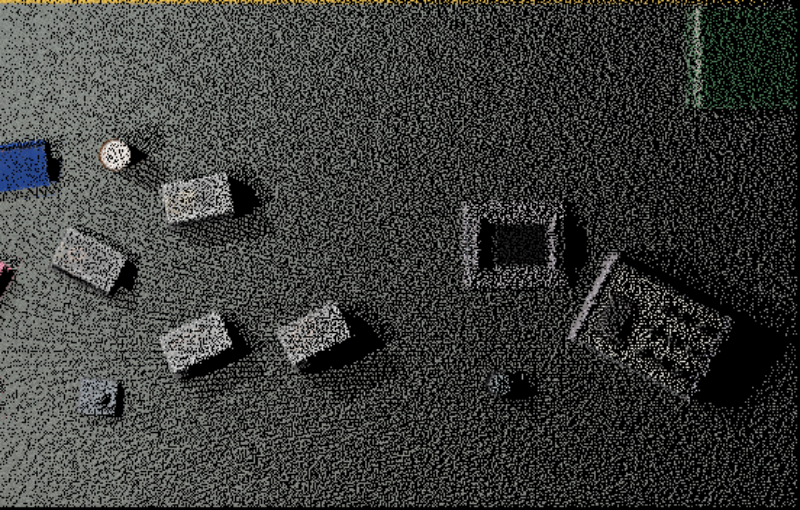

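Run:
```python
from h import *
obj={'A':(.426,.23),'B':(.4375,.0665),'C':(.539,.38),'D':(.6235,.228)}
for n in('scene','side'):
    z=np.load(f'pics/{n}0.npz');c=z['c'].reshape(-1,3);im=z['im'].reshape(-1,3).astype(int)
    for k,(x,y) in obj.items():
        m=(np.hypot(c[:,0]-x,c[:,1]-y)<.065)&(c[:,2]>.010);P=c[m]
        (b),(w,h),t=cv2.minAreaRect((P[:,:2]*1000).astype(np.float32))
        # lid plane: points in top part
        Q=P[P[:,2]>np.percentile(P[:,2],50)] if 0 else P[P[:,2]>.032]
        for _ in range(4):
            A=np.c_[Q[:,:2]-[x,y],np.ones(len(Q))];s=np.linalg.lstsq(A,Q[:,2],rcond=None)[0]
            e=Q[:,2]-A@s;Q=Q[abs(e)<max(.004,1.5*e.std()) ]if abs(e).max()>.004 else Q
        g=np.degrees(np.arctan2(-s[1],-s[0]))
        print(n,k,np.round(b,1),round(w,1),round(h,1),round(t,1),'slope',np.round(np.hypot(*s[:2]),2),'descend dir',g.round(1),'ztop',P[:,2].max().round(3),len(Q))
    # tray
    m=(abs(c[:,0]-.567)<.09)&(abs(c[:,1]+.205)<.085)&(c[:,2]>.005)&(c[:,2]<.035)
    for lo,tag in((.005,'board'),(.021,'cheeks')):
        P=c[m&(c[:,2]>lo)];b,(w,h),t=cv2.minAreaRect((P[:,:2]*1000).astype(np.float32));print(n,tag,np.round(b,1),round(w,1),round(h,1),round(t,1))
    # box panel
    m=(np.hypot(c[:,0]-.448,c[:,1]+.397)<.12)&(c[:,2]>.04)
    P=c[m];b,(w,h),t=cv2.minAreaRect((P[:,:2]*1000).astype(np.float32));print(n,'box',np.round(b,1),round(w,1),round(h,1),round(t,1))
    A=np.c_[P[:,:2]-b/np.float32(1000),np.ones(len(P))] if 0 else np.c_[P[:,:2]-np.array(b)/1000,np.ones(len(P))];s=np.linalg.lstsq(A,P[:,2],rcond=None)[0];print('panel',s)
    dk=m&(im.max(1)<75)&(np.hypot(c[:,0]-.465,c[:,1]+.351)<.05);print('dark',dk.sum(),c[dk].mean(0) if dk.any() else 0)
z=np.load('pics/scene0.npz')['im'];a=cv2.resize(z[95:180,185:245],None,fx=6,fy=6,interpolation=2)
z=np.load('pics/side0.npz')['im'];b=cv2.resize(z[70:155,225:315],None,fx=4.8,fy=6,interpolation=2)
save(np.hstack([a,b]),'box.png')
```

```text
scene A [425.7 229.2] 64.0 91.8 25.4 slope 0.51 descend dir 25.6 ztop 0.058 442
scene B [437.7  65.9] 64.2 92.6 28.0 slope 0.57 descend dir 26.1 ztop 0.074 414
scene C [538.  379.8] 93.5 64.4 62.5 slope 0.51 descend dir -26.7 ztop 0.059 555
scene D [624.4 226.6] 63.3 97.1 16.1 slope 0.54 descend dir 11.5 ztop 0.072 603
scene board [ 562.4 -210.1] 122.0 144.3 0.4
scene cheeks [ 563.9 -209.5] 138.1 69.6 89.7
scene box [ 447.2 -398. ] 202.7 129.6 62.7
panel [ 0.08099701 -0.05225523  0.05222217]
dark 27 [ 0.46343472 -0.34352452  0.0536516 ]
side A [423.9 228. ] 63.2 92.5 25.0 slope 0.53 descend dir 25.0 ztop 0.056 524
side B [435.5  64.7] 64.3 97.2 26.2 slope 0.55 descend dir 26.0 ztop 0.071 509
side C [538.3 378.9] 91.7 65.2 62.8 slope 0.52 descend dir -27.1 ztop 0.056 548
side D [621.9 226.8] 63.8 94.4 11.2 slope 0.54 descend dir 11.7 ztop 0.07 574
side board [ 563.4 -208.2] 119.6 142.1 0.2
side cheeks [ 564.9 -210.7] 134.2 68.2 90.0
side box [ 445.8 -397.9] 196.4 131.9 62.3
panel [ 0.08437414 -0.04778963  0.05004806]
dark 6 [ 0.4815705  -0.34316558  0.05276556]
```

View pics/box.png

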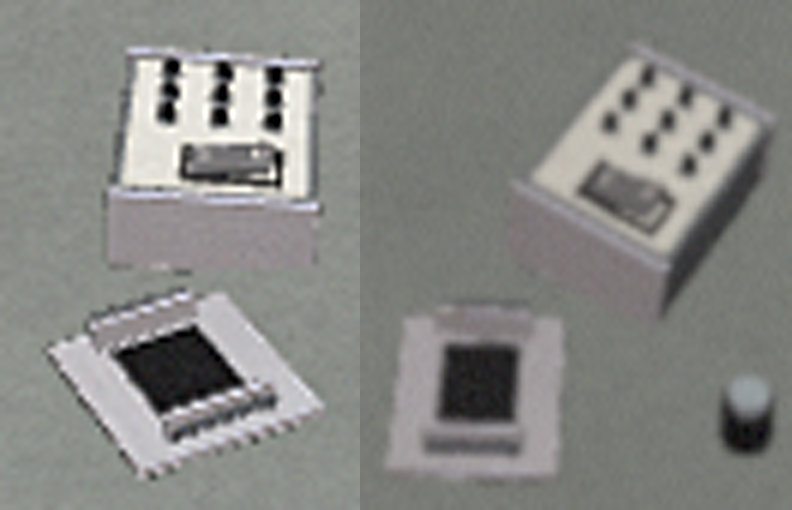

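The measurements hold up against the given sizes:

| Case | Type | Centre (m) | Yaw |
|---|---|---|---|
| A | flat, top 57 mm | (0.423, 0.228) | 25° |
| B | deep, top 72 mm | (0.435, 0.064) | 26° |
| C | flat | (0.5365, 0.380) | −27° |
| D | deep | (0.621, 0.226) | 12° |

The tray is at (0.5635, −0.2095) with yaw 0. The box front faces −x, rotated −27°; the rocker is near its front, with the knobs behind. I press C first.

```bash
cat > go.py <<'E'
import sys,numpy as np
from station import r
s=r.get_state();p=s['tool_pos']*1000;w,x,y,z=s['tool_rot']
psi=np.degrees(np.arctan2(1-2*(x*x+z*z),2*(x*y-w*z)))
print('t',round(s['t'],1),'pos',p.round(1),'psi',round(psi,1),'tilt',(np.degrees(np.arccos(-(1-2*(x*x+y*y))))).round(1),'F',s['wrist_force'].round(1),'w',round(s['grip_width']*93,1),'gf',round(s['gripper_force'],1))
a=[float(v) for v in sys.argv[1:]]
for i in range(0,len(a)-3,4):
    t=np.array(a[i:i+4]);d=(t[:3]-p)/20;q=(t[3]-psi)/10;print('units',d.round(2),'rz',round(q,2),'minrows',int(np.ceil(max(abs(d).max(),abs(q)))));p=t[:3];psi=t[3]
E
python3 -m crank '[{"tx":0.98,"ty":-0.51,"tz":-0.37,"rz":-0.06,"grip":-1},{"tx":0.98,"ty":-0.51,"tz":-0.37,"rz":-0.06,"grip":-1},{"tx":0.98,"ty":-0.51,"tz":-0.37,"rz":-0.06,"grip":-1},{"tx":0.98,"ty":-0.51,"tz":-0.37,"rz":-0.06,"grip":-1},{"tx":0.98,"ty":-0.51,"tz":-0.37,"rz":-0.06,"grip":-1},{"tx":0.98,"ty":-0.51,"tz":-0.37,"rz":-0.06,"grip":-1},{"tx":0.98,"ty":-0.51,"tz":-0.37,"rz":-0.06,"grip":-1},{"tx":0.98,"ty":-0.51,"tz":-0.37,"rz":-0.06,"grip":-1},{"tx":0.98,"ty":-0.51,"tz":-0.37,"rz":-0.06,"grip":-1},{"tx":0.98,"ty":-0.51,"tz":-0.37,"rz":-0.06,"grip":-1},{"tx":0.98,"ty":-0.51,"tz":-0.37,"rz":-0.06,"grip":-1},{"tx":0.98,"ty":-0.51,"tz":-0.37,"rz":-0.06,"grip":-1}]'
python3 -m crank '[{"tx":0.98,"ty":-0.51,"tz":-0.37,"rz":-0.06,"grip":-1},{"tx":0.98,"ty":-0.51,"tz":-0.37,"rz":-0.06,"grip":-1},{"tx":0.98,"ty":-0.51,"tz":-0.37,"rz":-0.06,"grip":-1},{"tx":0.98,"ty":-0.51,"tz":-0.37,"rz":-0.06,"grip":-1},{"tx":0.98,"ty":-0.51,"tz":-0.37,"rz":-0.06,"grip":-1},{"tx":0.98,"ty":-0.51,"tz":-0.37,"rz":-0.06,"grip":-1},{"tx":0.9,"ty":-0.51,"tz":-0.37,"rz":-0.06,"grip":-1},{"grip":-1}]'
python3 go.py 532 382.5 80 63 522 387.5 53 63
python3 - <<'E'
from h import *
p,im,d=cam('wrist');save(im,'w1.png')
E
```

```text
t 0.1 pos [160.9 577.5 242.7] psi 74.4 tilt 0.1 F [0.  0.5 0.1] w 93.3 gf 0.0
units [18.56 -9.75 -8.14] rz -1.14 minrows 19
units [-0.5   0.25 -1.35] rz 0.0 minrows 2invalid input at $[0]: expected keys rx, ry, rz, tx, ty, tz, grip
invalid input at $[0]: expected keys rx, ry, rz, tx, ty, tz, grip
```

View pics/w1.png

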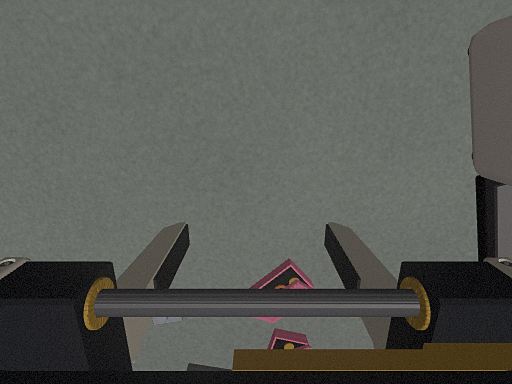

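The wrist view shows only the open fingers and the pink look-alikes, since no move was made. Every row needs all seven keys, so I retype them.

```bash
python3 -m crank '[{"rx":0,"ry":0,"rz":-0.06,"tx":0.98,"ty":-0.51,"tz":-0.37,"grip":-1},{"rx":0,"ry":0,"rz":-0.06,"tx":0.98,"ty":-0.51,"tz":-0.37,"grip":-1},{"rx":0,"ry":0,"rz":-0.06,"tx":0.98,"ty":-0.51,"tz":-0.37,"grip":-1},{"rx":0,"ry":0,"rz":-0.06,"tx":0.98,"ty":-0.51,"tz":-0.37,"grip":-1},{"rx":0,"ry":0,"rz":-0.06,"tx":0.98,"ty":-0.51,"tz":-0.37,"grip":-1},{"rx":0,"ry":0,"rz":-0.06,"tx":0.98,"ty":-0.51,"tz":-0.37,"grip":-1},{"rx":0,"ry":0,"rz":-0.06,"tx":0.98,"ty":-0.51,"tz":-0.37,"grip":-1},{"rx":0,"ry":0,"rz":-0.06,"tx":0.98,"ty":-0.51,"tz":-0.37,"grip":-1},{"rx":0,"ry":0,"rz":-0.06,"tx":0.98,"ty":-0.51,"tz":-0.37,"grip":-1},{"rx":0,"ry":0,"rz":-0.06,"tx":0.98,"ty":-0.51,"tz":-0.37,"grip":-1},{"rx":0,"ry":0,"rz":-0.06,"tx":0.98,"ty":-0.51,"tz":-0.37,"grip":-1},{"rx":0,"ry":0,"rz":-0.06,"tx":0.98,"ty":-0.51,"tz":-0.37,"grip":-1}]' | head -c 600
python3 -m crank '[{"rx":0,"ry":0,"rz":-0.06,"tx":0.98,"ty":-0.51,"tz":-0.37,"grip":-1},{"rx":0,"ry":0,"rz":-0.06,"tx":0.98,"ty":-0.51,"tz":-0.37,"grip":-1},{"rx":0,"ry":0,"rz":-0.06,"tx":0.98,"ty":-0.51,"tz":-0.37,"grip":-1},{"rx":0,"ry":0,"rz":-0.06,"tx":0.98,"ty":-0.51,"tz":-0.37,"grip":-1},{"rx":0,"ry":0,"rz":-0.06,"tx":0.98,"ty":-0.51,"tz":-0.37,"grip":-1},{"rx":0,"ry":0,"rz":-0.06,"tx":0.98,"ty":-0.51,"tz":-0.37,"grip":-1},{"rx":0,"ry":0,"rz":-0.06,"tx":0.9,"ty":-0.51,"tz":-0.37,"grip":-1},{"rx":0,"ry":0,"rz":0,"tx":0,"ty":0,"tz":0,"grip":-1}]' >/dev/null
python3 go.py 532 382.5 80 63 522 387.5 53 63
```

```text
t: 1.65
tool_pos: [0.3975, 0.4549, 0.1543]
tool_rot: [-0.0, 0.198, 0.98, -0.0]
wrist_force: [-0.2, -0.1, -0.6]
grip_width: 0.002
gripper_force: 0.0
t 2.6 pos [532.8 382.8 101.9] psi 62.9 tilt 0.1 F [-0.6  0.2 -0.2] w 0.6 gf 0.0
units [-0.04 -0.02 -1.1 ] rz 0.01 minrows 2
units [-0.5   0.25 -1.35] rz 0.0 minrows 2
```

```bash
python3 -m crank '[{"rx":0,"ry":0,"rz":0,"tx":0,"ty":0,"tz":-0.9,"grip":-1},{"rx":0,"ry":0,"rz":0,"tx":-0.1,"ty":0.05,"tz":-0.3,"grip":-1},{"rx":0,"ry":0,"rz":0,"tx":-0.1,"ty":0.05,"tz":-0.3,"grip":-1},{"rx":0,"ry":0,"rz":0,"tx":-0.1,"ty":0.05,"tz":-0.3,"grip":-1}]'|grep -E "pos|force"
python3 -m crank '[{"rx":0,"ry":0,"rz":0,"tx":-0.1,"ty":0.05,"tz":-0.3,"grip":-1},{"rx":0,"ry":0,"rz":0,"tx":-0.1,"ty":0.05,"tz":-0.3,"grip":-1},{"rx":0,"ry":0,"rz":0,"tx":0,"ty":0,"tz":0,"grip":-1}]'|grep -E "pos|force"
python3 -m crank '[{"rx":0,"ry":0,"rz":0,"tx":0,"ty":0,"tz":-0.07,"grip":-1},{"rx":0,"ry":0,"rz":0,"tx":0,"ty":0,"tz":0,"grip":-1}]'|grep -E "pos|force"
python3 -m crank '[{"rx":0,"ry":0,"rz":0,"tx":0,"ty":0,"tz":1,"grip":-1},{"rx":0,"ry":0,"rz":0,"tx":0,"ty":0,"tz":1,"grip":-1},{"rx":0,"ry":0,"rz":0,"tx":0,"ty":0,"tz":1,"grip":-1},{"rx":0,"ry":0,"rz":0,"tx":0,"ty":0,"tz":0,"grip":-1}]'|grep -E "pos|force"
cat > cases.py <<'E'
from h import *
obj={'A':(.426,.23),'B':(.4375,.0665),'C':(.539,.38),'D':(.6235,.228)}
def look(names,save_as=None,pos={}):
    for n in('scene','side'):
        p,im,d=cam(n);c=cloud(p,d).reshape(-1,3)
        if save_as: save(im,save_as+n+'.png')
        for k in names:
            x,y=pos.get(k,obj[k]);m=(np.hypot(c[:,0]-x,c[:,1]-y)<.065)&(c[:,2]>.010)&(c[:,2]<.075);P=c[m]
            if len(P)<50: print(n,k,'lost');continue
            b,(w,h),t=cv2.minAreaRect((P[:,:2]*1000).astype(np.float32))
            print(n,k,np.round(b,1),round(w,1),round(h,1),round(t,1),'z95',(np.percentile(P[:,2],97)*1000).round(1),len(P))
if __name__=='__main__':
    import sys; look(sys.argv[1])
E
python3 cases.py C; python3 go.py 418.6 225.7 100 115.3
```

```text
tool_pos: [0.5251, 0.388, 0.0678]
wrist_force: [-3.4, -1.0, 7.2]
gripper_force: 3.4
tool_pos: [0.5208, 0.3891, 0.0539]
wrist_force: [-0.2, 0.8, -0.3]
gripper_force: 0.0
tool_pos: [0.522, 0.3892, 0.0537]
wrist_force: [0.2, 0.3, 0.1]
gripper_force: 0.0
tool_pos: [0.5237, 0.3904, 0.1176]
wrist_force: [-0.4, 0.6, -0.3]
gripper_force: 0.0
scene C [537.1 379.6] 94.0 62.2 63.5 z95 30.6 754
side C [536.3 380. ] 91.9 60.8 62.6 z95 28.9 648
t 4.4 pos [522.  389.3 114.1] psi 63.0 tilt 0.1 F [ 0.8  0.6 -1.5] w 0.6 gf 0.0
units [-5.17 -8.18 -0.71] rz 5.23 minrows 9
```

C is shut. Next is A.

```bash
python3 -m crank '[{"rx":0,"ry":0,"rz":0.58,"tx":-0.57,"ty":-0.91,"tz":-0.07,"grip":-1},{"rx":0,"ry":0,"rz":0.58,"tx":-0.57,"ty":-0.91,"tz":-0.07,"grip":-1},{"rx":0,"ry":0,"rz":0.58,"tx":-0.57,"ty":-0.91,"tz":-0.07,"grip":-1},{"rx":0,"ry":0,"rz":0.58,"tx":-0.57,"ty":-0.91,"tz":-0.07,"grip":-1},{"rx":0,"ry":0,"rz":0.58,"tx":-0.57,"ty":-0.91,"tz":-0.07,"grip":-1},{"rx":0,"ry":0,"rz":0.58,"tx":-0.57,"ty":-0.91,"tz":-0.07,"grip":-1},{"rx":0,"ry":0,"rz":0.58,"tx":-0.57,"ty":-0.91,"tz":-0.07,"grip":-1},{"rx":0,"ry":0,"rz":0.58,"tx":-0.57,"ty":-0.91,"tz":-0.07,"grip":-1},{"rx":0,"ry":0,"rz":0.58,"tx":-0.57,"ty":-0.91,"tz":-0.07,"grip":-1},{"rx":0,"ry":0,"rz":0,"tx":0,"ty":0,"tz":0,"grip":-1}]'|grep -E "pos|force"
python3 -m crank '[{"rx":0,"ry":0,"rz":0,"tx":0,"ty":0,"tz":-0.9,"grip":-1},{"rx":0,"ry":0,"rz":0,"tx":-0.09,"ty":-0.04,"tz":-0.3,"grip":-1},{"rx":0,"ry":0,"rz":0,"tx":-0.09,"ty":-0.04,"tz":-0.3,"grip":-1},{"rx":0,"ry":0,"rz":0,"tx":-0.09,"ty":-0.04,"tz":-0.3,"grip":-1},{"rx":0,"ry":0,"rz":0,"tx":-0.09,"ty":-0.04,"tz":-0.3,"grip":-1},{"rx":0,"ry":0,"rz":0,"tx":-0.09,"ty":-0.04,"tz":-0.3,"grip":-1},{"rx":0,"ry":0,"rz":0,"tx":0,"ty":0,"tz":-0.03,"grip":-1},{"rx":0,"ry":0,"rz":0,"tx":0,"ty":0,"tz":0,"grip":-1}]'|grep -E "pos|force"
python3 -m crank '[{"rx":0,"ry":0,"rz":0,"tx":0,"ty":0,"tz":1,"grip":-1},{"rx":0,"ry":0,"rz":0,"tx":0,"ty":0,"tz":1,"grip":-1},{"rx":0,"ry":0,"rz":0,"tx":0,"ty":0,"tz":1,"grip":-1},{"rx":0,"ry":0,"rz":0,"tx":0,"ty":0,"tz":0,"grip":-1}]'|grep -E "pos|force"
python3 cases.py ABCD; python3 go.py 616.3 225.2 117 102.5 429.5 62 117 116.5
```

```text
tool_pos: [0.418, 0.2243, 0.0998]
wrist_force: [-0.4, 0.8, 0.9]
gripper_force: 0.0
tool_pos: [0.4103, 0.2217, 0.0529]
wrist_force: [-4.4, -0.8, 10.4]
gripper_force: 5.2
tool_pos: [0.4113, 0.2219, 0.1135]
wrist_force: [-0.0, 0.8, -0.2]
gripper_force: 0.0
scene A [422.9 227.7] 63.8 91.5 24.7 z95 30.7 581
scene B [437.2  66.2] 64.8 93.5 29.9 z95 69.1 708
scene C [537.6 379.8] 92.8 62.2 63.7 z95 30.6 775
scene D [622.5 227. ] 63.2 93.5 12.8 z95 68.8 910
side A [422.8 228.1] 62.5 93.1 25.5 z95 28.8 754
side B [451.6  73.4] 28.0 91.9 25.5 z95 53.1 168
side C [536.5 379.9] 92.1 60.9 62.6 z95 28.9 1007
side D [621.9 226.9] 64.0 94.1 11.2 z95 67.4 895
t 7.2 pos [410.  221.4 111.6] psi 115.2 tilt 0.0 F [-0.4  0.1 -0.7] w 0.5 gf 0.0
units [10.32  0.19  0.27] rz -1.27 minrows 11
units [-9.34 -8.16  0.  ] rz 1.4 minrows 10
```

```bash
python3 -m crank '[{"rx":0,"ry":0,"rz":-0.115,"tx":0.94,"ty":0.017,"tz":0.02,"grip":-1},{"rx":0,"ry":0,"rz":-0.115,"tx":0.94,"ty":0.017,"tz":0.02,"grip":-1},{"rx":0,"ry":0,"rz":-0.115,"tx":0.94,"ty":0.017,"tz":0.02,"grip":-1},{"rx":0,"ry":0,"rz":-0.115,"tx":0.94,"ty":0.017,"tz":0.02,"grip":-1},{"rx":0,"ry":0,"rz":-0.115,"tx":0.94,"ty":0.017,"tz":0.02,"grip":-1},{"rx":0,"ry":0,"rz":-0.115,"tx":0.94,"ty":0.017,"tz":0.02,"grip":-1},{"rx":0,"ry":0,"rz":-0.115,"tx":0.94,"ty":0.017,"tz":0.02,"grip":-1},{"rx":0,"ry":0,"rz":-0.115,"tx":0.94,"ty":0.017,"tz":0.02,"grip":-1},{"rx":0,"ry":0,"rz":-0.115,"tx":0.94,"ty":0.017,"tz":0.02,"grip":-1},{"rx":0,"ry":0,"rz":-0.115,"tx":0.94,"ty":0.017,"tz":0.02,"grip":-1},{"rx":0,"ry":0,"rz":-0.115,"tx":0.9,"ty":0.017,"tz":0.02,"grip":-1},{"rx":0,"ry":0,"rz":0,"tx":0,"ty":0,"tz":0,"grip":-1}]'|grep -E "pos|force"
python3 -m crank '[{"rx":0,"ry":0,"rz":0,"tx":0,"ty":0,"tz":-0.9,"grip":-1},{"rx":0,"ry":0,"rz":0,"tx":-0.1,"ty":-0.02,"tz":-0.3,"grip":-1},{"rx":0,"ry":0,"rz":0,"tx":-0.1,"ty":-0.02,"tz":-0.3,"grip":-1},{"rx":0,"ry":0,"rz":0,"tx":-0.1,"ty":-0.02,"tz":-0.3,"grip":-1},{"rx":0,"ry":0,"rz":0,"tx":-0.1,"ty":-0.02,"tz":-0.3,"grip":-1},{"rx":0,"ry":0,"rz":0,"tx":-0.1,"ty":-0.02,"tz":-0.3,"grip":-1},{"rx":0,"ry":0,"rz":0,"tx":0,"ty":0,"tz":0,"grip":-1}]'|grep -E "pos|force"
python3 -m crank '[{"rx":0,"ry":0,"rz":0,"tx":0,"ty":0,"tz":1,"grip":-1},{"rx":0,"ry":0,"rz":0,"tx":0,"ty":0,"tz":1,"grip":-1},{"rx":0,"ry":0,"rz":0,"tx":0,"ty":0,"tz":0.5,"grip":-1},{"rx":0,"ry":0,"rz":0,"tx":0,"ty":0,"tz":0,"grip":-1}]'|grep -E "pos|force"
python3 cases.py ABCD; python3 go.py 430.5 62.3 115 116.5
```

```text
tool_pos: [0.6162, 0.2247, 0.1149]
wrist_force: [0.3, 0.7, -0.3]
gripper_force: 0.0
tool_pos: [0.6054, 0.223, 0.0678]
wrist_force: [0.5, -0.3, 0.4]
gripper_force: 0.0
tool_pos: [0.6074, 0.2234, 0.121]
wrist_force: [0.1, 0.5, 0.1]
gripper_force: 0.0
scene A [422.8 227.8] 65.7 91.6 25.5 z95 30.7 581
scene B [432.4  71.6] 64.0 79.0 29.4 z95 69.8 439
scene C [537.4 379.8] 94.7 62.3 63.7 z95 30.5 781
scene D [621. 226.] 63.9 93.8 12.2 z95 44.3 807
side A [422.9 227.7] 63.0 92.7 24.6 z95 28.9 767
side B [435.4  64.7] 64.3 94.3 28.2 z95 66.9 769
side C [536.6 379.7] 92.7 61.7 62.6 z95 28.9 1015
side D [618.7 236.9] 61.6 74.3 11.0 z95 42.5 646
t 10.2 pos [606.1 223.1 118.7] psi 102.6 tilt 0.0 F [-0.7 -0.5 -0.4] w 0.5 gf 0.0
units [-8.78 -8.04 -0.19] rz 1.39 minrows 9
```

```bash
python3 -m crank '[{"rx":0,"ry":0,"rz":0.155,"tx":-0.97,"ty":-0.89,"tz":-0.02,"grip":-1},{"rx":0,"ry":0,"rz":0.155,"tx":-0.98,"ty":-0.9,"tz":-0.02,"grip":-1},{"rx":0,"ry":0,"rz":0.155,"tx":-0.98,"ty":-0.9,"tz":-0.02,"grip":-1},{"rx":0,"ry":0,"rz":0.155,"tx":-0.98,"ty":-0.89,"tz":-0.02,"grip":-1},{"rx":0,"ry":0,"rz":0.155,"tx":-0.98,"ty":-0.89,"tz":-0.02,"grip":-1},{"rx":0,"ry":0,"rz":0.155,"tx":-0.98,"ty":-0.89,"tz":-0.02,"grip":-1},{"rx":0,"ry":0,"rz":0.155,"tx":-0.98,"ty":-0.89,"tz":-0.02,"grip":-1},{"rx":0,"ry":0,"rz":0.155,"tx":-0.98,"ty":-0.89,"tz":-0.02,"grip":-1},{"rx":0,"ry":0,"rz":0.155,"tx":-0.95,"ty":-0.89,"tz":-0.02,"grip":-1},{"rx":0,"ry":0,"rz":0,"tx":0,"ty":0,"tz":0,"grip":-1}]'|grep -E "pos|force"
python3 -m crank '[{"rx":0,"ry":0,"rz":0,"tx":0,"ty":0,"tz":-0.9,"grip":-1},{"rx":0,"ry":0,"rz":0,"tx":-0.09,"ty":-0.045,"tz":-0.3,"grip":-1},{"rx":0,"ry":0,"rz":0,"tx":-0.09,"ty":-0.045,"tz":-0.3,"grip":-1},{"rx":0,"ry":0,"rz":0,"tx":-0.09,"ty":-0.045,"tz":-0.3,"grip":-1},{"rx":0,"ry":0,"rz":0,"tx":-0.09,"ty":-0.045,"tz":-0.3,"grip":-1},{"rx":0,"ry":0,"rz":0,"tx":-0.09,"ty":-0.045,"tz":-0.3,"grip":-1},{"rx":0,"ry":0,"rz":0,"tx":0,"ty":0,"tz":0,"grip":-1}]'|grep -E "pos|force"
python3 -m crank '[{"rx":0,"ry":0,"rz":0,"tx":0,"ty":0,"tz":1,"grip":-1},{"rx":0,"ry":0,"rz":0,"tx":0,"ty":0,"tz":1,"grip":-1},{"rx":0,"ry":0,"rz":-1,"tx":0,"ty":0,"tz":1,"grip":1},{"rx":0,"ry":0,"rz":-1,"tx":0,"ty":0,"tz":1,"grip":1},{"rx":0,"ry":0,"rz":-1,"tx":0,"ty":0,"tz":1,"grip":1},{"rx":0,"ry":0,"rz":-1,"tx":0,"ty":0,"tz":1,"grip":1},{"rx":0,"ry":0,"rz":-1,"tx":0,"ty":0,"tz":1,"grip":1},{"rx":0,"ry":0,"rz":-1,"tx":0,"ty":0,"tz":1,"grip":1},{"rx":0,"ry":0,"rz":-1,"tx":0,"ty":0,"tz":0,"grip":1},{"rx":0,"ry":0,"rz":-1,"tx":0,"ty":0,"tz":0,"grip":1},{"rx":0,"ry":0,"rz":-1,"tx":0,"ty":0,"tz":0,"grip":1},{"rx":0,"ry":0,"rz":0,"tx":0,"ty":0,"tz":0,"grip":1}]'|grep -E "pos|force"
python3 go.py; python3 cases.py ABCD
python3 - <<'E'
from h import *
p,im,d=cam('wrist');save(im,'w2.png');c=cloud(p,d)
np.savez('pics/w2.npz',c=c,im=im)
E
```

```text
tool_pos: [0.4292, 0.0618, 0.1142]
wrist_force: [0.4, 0.1, 0.7]
gripper_force: 0.0
tool_pos: [0.4217, 0.0582, 0.0671]
wrist_force: [0.3, 0.1, 0.5]
gripper_force: 0.1
tool_pos: [0.4216, 0.0581, 0.2269]
wrist_force: [-0.7, -0.2, -0.0]
gripper_force: 0.0
t 13.8 pos [421.6  58.1 226.9] psi 26.6 tilt 0.0 F [-0.7 -0.2 -0. ] w 92.5 gf 0.0
scene A [422.  227.4] 67.1 92.4 26.6 z95 30.8 584
scene B [432.8  64.2] 68.5 91.6 26.8 z95 44.4 574
scene C [537.1 379.1] 93.8 62.2 62.9 z95 30.5 774
scene D [620.7 226.1] 63.7 93.5 10.9 z95 44.7 803
side A [422.8 227.8] 63.1 92.5 25.1 z95 29.2 765
side B [434.7  64.3] 63.5 94.5 27.6 z95 42.5 689
side C [536.5 379.8] 91.7 61.6 63.1 z95 28.9 1010
side D [620.9 227. ] 61.9 94.8 11.3 z95 42.8 795
```

View pics/w2.png

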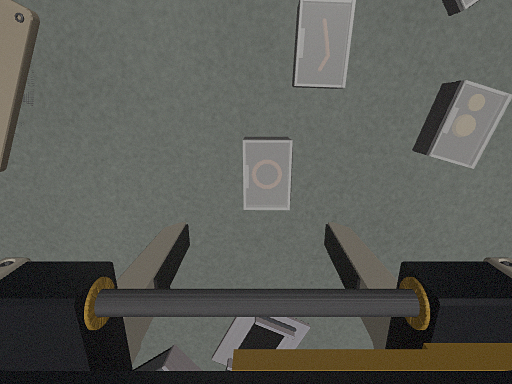

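All four cases are shut. The wrist view shows B at (267,174) squarely aligned with the jaws, A at (325,42) and D at (465,125). I refine B with the wrist cloud.

```bash
cat > wr.py <<'E'
# wrist look: top-face rectangle near (x,y) above zmin mm
from h import *
import sys
def look(x,y,zt,R=.065):
    p,im,d=cam('wrist');c=cloud(p,d).reshape(-1,3)
    m=(np.hypot(c[:,0]-x,c[:,1]-y)<R)&(abs(c[:,2]-zt)<.006);P=c[m]
    b,(w,h),t=cv2.minAreaRect((P[:,:2]*1000).astype(np.float32));print('wrist',np.round(b,1),round(w,1),round(h,1),round(t,1),len(P),'z',np.median(P[:,2]).round(4))
if __name__=='__main__': look(*map(float,sys.argv[1:]))
E
python3 wr.py .434 .064 .042; python3 wr.py .623 .227 .042;python3 go.py
```

```text
wrist [433.7  63.2] 60.9 90.4 26.1 3351 z 0.042
wrist [618.9 225.1] 62.8 90.1 11.3 4232 z 0.042
t 14.1 pos [421.6  58.  227.1] psi 26.7 tilt 0.0 F [-0.1 -0.4  0.5] w 93.1 gf 0.0
```

```bash
python3 -m crank '[{"rx":0,"ry":0,"rz":0,"tx":0.3,"ty":0.14,"tz":-1,"grip":1},{"rx":0,"ry":0,"rz":0,"tx":0.3,"ty":0.13,"tz":-1,"grip":1},{"rx":0,"ry":0,"rz":0,"tx":0,"ty":0,"tz":-1,"grip":1},{"rx":0,"ry":0,"rz":0,"tx":0,"ty":0,"tz":-1,"grip":1},{"rx":0,"ry":0,"rz":0,"tx":0,"ty":0,"tz":-1,"grip":1},{"rx":0,"ry":0,"rz":0,"tx":0,"ty":0,"tz":-1,"grip":1},{"rx":0,"ry":0,"rz":0,"tx":0,"ty":0,"tz":-1,"grip":1},{"rx":0,"ry":0,"rz":0,"tx":0,"ty":0,"tz":-1,"grip":1},{"rx":0,"ry":0,"rz":0,"tx":0,"ty":0,"tz":-1,"grip":1},{"rx":0,"ry":0,"rz":0,"tx":0,"ty":0,"tz":-0.85,"grip":1},{"rx":0,"ry":0,"rz":0,"tx":0,"ty":0,"tz":0,"grip":1}]'|grep -E "pos|force"
python3 -m crank '[{"rx":0,"ry":0,"rz":0,"tx":0,"ty":0,"tz":0,"grip":-1},{"rx":0,"ry":0,"rz":0,"tx":0,"ty":0,"tz":0,"grip":-1},{"rx":0,"ry":0,"rz":0,"tx":0,"ty":0,"tz":0,"grip":-1},{"rx":0,"ry":0,"rz":0,"tx":0,"ty":0,"tz":0,"grip":-1},{"rx":0,"ry":0,"rz":0,"tx":0,"ty":0,"tz":0,"grip":-1}]'
python3 go.py 563.5 -209.5 130 0
```

```text
tool_pos: [0.4323, 0.0634, 0.0289]
wrist_force: [0.1, 0.5, 0.1]
gripper_force: 0.0
t: 16.08
tool_pos: [0.4338, 0.0634, 0.0306]
tool_rot: [0.0, 0.526, 0.85, -0.0]
wrist_force: [-2.0, -1.0, 4.1]
grip_width: 0.645
gripper_force: 30.0
t 16.1 pos [433.8  63.4  30.6] psi 26.5 tilt 0.0 F [-2.  -1.   4.1] w 60.0 gf 30.0
units [  6.48 -13.64   4.97] rz -2.65 minrows 14
```

```bash
python3 -m crank '[{"rx":0,"ry":0,"rz":0,"tx":0,"ty":0,"tz":0.5,"grip":-1},{"rx":0,"ry":0,"rz":0,"tx":0,"ty":0,"tz":1,"grip":-1},{"rx":0,"ry":0,"rz":0,"tx":0,"ty":0,"tz":1,"grip":-1},{"rx":0,"ry":0,"rz":0,"tx":0,"ty":0,"tz":1,"grip":-1},{"rx":0,"ry":0,"rz":-0.19,"tx":0.46,"ty":-0.97,"tz":0.1,"grip":-1},{"rx":0,"ry":0,"rz":-0.19,"tx":0.46,"ty":-0.97,"tz":0.1,"grip":-1},{"rx":0,"ry":0,"rz":-0.19,"tx":0.46,"ty":-0.97,"tz":0.1,"grip":-1},{"rx":0,"ry":0,"rz":-0.19,"tx":0.46,"ty":-0.97,"tz":0.1,"grip":-1},{"rx":0,"ry":0,"rz":-0.19,"tx":0.46,"ty":-0.97,"tz":0.1,"grip":-1},{"rx":0,"ry":0,"rz":-0.19,"tx":0.46,"ty":-0.97,"tz":0.1,"grip":-1},{"rx":0,"ry":0,"rz":-0.19,"tx":0.46,"ty":-0.97,"tz":0.1,"grip":-1}]'|grep -E "pos|force|width"
python3 -m crank '[{"rx":0,"ry":0,"rz":-0.19,"tx":0.46,"ty":-0.97,"tz":0.1,"grip":-1},{"rx":0,"ry":0,"rz":-0.19,"tx":0.46,"ty":-0.97,"tz":0.1,"grip":-1},{"rx":0,"ry":0,"rz":-0.19,"tx":0.46,"ty":-0.97,"tz":0.1,"grip":-1},{"rx":0,"ry":0,"rz":-0.19,"tx":0.46,"ty":-0.97,"tz":0.1,"grip":-1},{"rx":0,"ry":0,"rz":-0.19,"tx":0.46,"ty":-0.97,"tz":0.1,"grip":-1},{"rx":0,"ry":0,"rz":-0.19,"tx":0.46,"ty":-0.97,"tz":0,"grip":-1},{"rx":0,"ry":0,"rz":-0.19,"tx":0.46,"ty":-0.97,"tz":0,"grip":-1},{"rx":0,"ry":0,"rz":0,"tx":0,"ty":0,"tz":0,"grip":-1}]'|grep -E "pos|force|width"
python3 go.py 563.5 -209.5 42 0
python3 - <<'E'
from h import *
o=[]
for n in('scene','side'):
    p,im,d=cam(n);np.savez(f'pics/{n}1.npz',c=cloud(p,d),im=im)
    u=np.array(p['extrinsics'])@[.5635,-.2095,.06,1];x=int(p['cx']-p['fx']*u[0]/u[2]);y=int(p['cy']+p['fy']*u[1]/u[2])
    o.append(cv2.resize(im[max(y-45,0):y+45,x-45:x+45],(400,400),interpolation=2))
save(np.hstack(o),'p1.png')
E
```

```text
tool_pos: [0.4986, -0.0735, 0.1144]
wrist_force: [0.3, 0.5, -2.2]
grip_width: 0.644
gripper_force: 30.0
tool_pos: [0.5629, -0.2099, 0.1241]
wrist_force: [-0.5, 0.9, -2.7]
grip_width: 0.639
gripper_force: 30.0
t 18.4 pos [ 562.9 -209.9  124.1] psi -0.2 tilt 0.0 F [-0.5  0.9 -2.7] w 59.4 gf 30.0
units [ 0.03  0.02 -4.11] rz 0.02 minrows 5
```

View pics/p1.png

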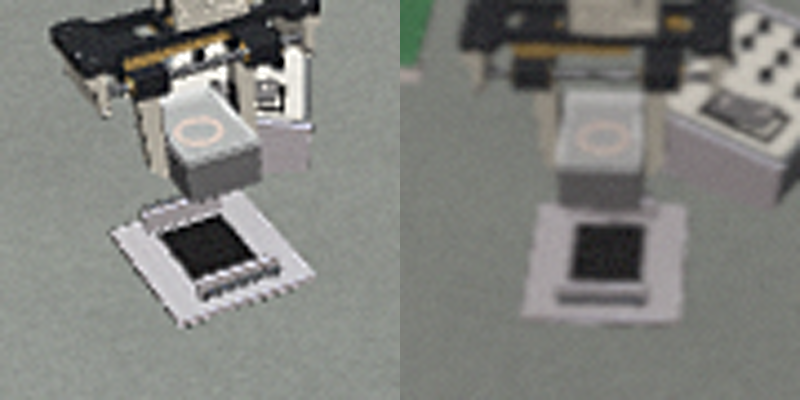

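The case hangs square over the tray's middle, above the dark patch, at about (215,160) in the left crop. Setting it down.

```bash
python3 -m crank '[{"rx":0,"ry":0,"rz":0,"tx":0.03,"ty":0.02,"tz":-1,"grip":-1},{"rx":0,"ry":0,"rz":0,"tx":0,"ty":0,"tz":-1,"grip":-1},{"rx":0,"ry":0,"rz":0,"tx":0,"ty":0,"tz":-1,"grip":-1},{"rx":0,"ry":0,"rz":0,"tx":0,"ty":0,"tz":-0.6,"grip":-1},{"rx":0,"ry":0,"rz":0,"tx":0,"ty":0,"tz":-0.3,"grip":-1},{"rx":0,"ry":0,"rz":0,"tx":0,"ty":0,"tz":-0.2,"grip":-1},{"rx":0,"ry":0,"rz":0,"tx":0,"ty":0,"tz":0,"grip":-1}]'|grep -E "pos|force|width"
python3 go.py
```

```text
tool_pos: [0.5633, -0.2079, 0.0425]
wrist_force: [0.2, -0.1, -1.5]
grip_width: 0.644
gripper_force: 30.0
t 19.4 pos [ 563.3 -207.9   42.5] psi -0.1 tilt 0.0 F [ 0.2 -0.1 -1.5] w 59.9 gf 30.0
```

```bash
python3 -m crank '[{"rx":0,"ry":0,"rz":0,"tx":0,"ty":0,"tz":-0.06,"grip":-1},{"rx":0,"ry":0,"rz":0,"tx":0,"ty":0,"tz":0,"grip":-1},{"rx":0,"ry":0,"rz":0,"tx":0,"ty":0,"tz":0,"grip":1},{"rx":0,"ry":0,"rz":0,"tx":0,"ty":0,"tz":0,"grip":1},{"rx":0,"ry":0,"rz":0,"tx":0,"ty":0,"tz":0,"grip":1},{"rx":0,"ry":0,"rz":0,"tx":0,"ty":0,"tz":0.5,"grip":1},{"rx":0,"ry":0,"rz":0,"tx":0,"ty":0,"tz":1,"grip":1},{"rx":0,"ry":0,"rz":0,"tx":0,"ty":0,"tz":1,"grip":1},{"rx":0,"ry":0,"rz":0,"tx":0,"ty":0,"tz":1,"grip":1},{"rx":0,"ry":0,"rz":0,"tx":0,"ty":0,"tz":1,"grip":1}]'|grep -E "pos|force|width"
python3 -m crank '[{"rx":0,"ry":0,"rz":0.05,"tx":0.13,"ty":1,"tz":0.4,"grip":1},{"rx":0,"ry":0,"rz":0.05,"tx":0.13,"ty":1,"tz":0.4,"grip":1},{"rx":0,"ry":0,"rz":0.05,"tx":0.13,"ty":1,"tz":0.4,"grip":1},{"rx":0,"ry":0,"rz":0.05,"tx":0.13,"ty":1,"tz":0.4,"grip":1},{"rx":0,"ry":0,"rz":0.05,"tx":0.13,"ty":1,"tz":0.4,"grip":1},{"rx":0,"ry":0,"rz":0.05,"tx":0.13,"ty":1,"tz":0.4,"grip":1},{"rx":0,"ry":0,"rz":0.05,"tx":0.13,"ty":1,"tz":0.4,"grip":1},{"rx":0,"ry":0,"rz":0.05,"tx":0.13,"ty":1,"tz":0.4,"grip":1},{"rx":0,"ry":0,"rz":0.05,"tx":0.13,"ty":1,"tz":0.4,"grip":1},{"rx":0,"ry":0,"rz":0.05,"tx":0.13,"ty":1,"tz":0.4,"grip":1},{"rx":0,"ry":0,"rz":0.05,"tx":0.13,"ty":1,"tz":0,"grip":1},{"rx":0,"ry":0,"rz":0.05,"tx":0.13,"ty":1,"tz":0,"grip":1}]'|grep -E "pos|force|width"
python3 -m crank '[{"rx":0,"ry":0,"rz":0.06,"tx":0.1,"ty":1,"tz":0,"grip":1},{"rx":0,"ry":0,"rz":0.06,"tx":0.1,"ty":1,"tz":0,"grip":1},{"rx":0,"ry":0,"rz":0.06,"tx":0.1,"ty":1,"tz":0,"grip":1},{"rx":0,"ry":0,"rz":0.06,"tx":0.1,"ty":1,"tz":0,"grip":1},{"rx":0,"ry":0,"rz":0.06,"tx":0.1,"ty":1,"tz":0,"grip":1},{"rx":0,"ry":0,"rz":0.06,"tx":0.1,"ty":1,"tz":0,"grip":1},{"rx":0,"ry":0,"rz":0.06,"tx":0.1,"ty":1,"tz":0,"grip":1},{"rx":0,"ry":0,"rz":0.06,"tx":0.1,"ty":1,"tz":0,"grip":1},{"rx":0,"ry":0,"rz":0.06,"tx":0.1,"ty":1,"tz":0,"grip":1},{"rx":0,"ry":0,"rz":0,"tx":0,"ty":0,"tz":0,"grip":1}]'|grep -E "pos|force|width"
python3 - <<'E'
from cases import *
look('ACDT',pos={'T':(.5635,-.2095)})
E
python3 wr.py .620 .226 .042; python3 go.py 619.5 225.8 30 11.5
```

```text
tool_pos: [0.5634, -0.2079, 0.1331]
wrist_force: [-0.7, -0.3, 0.5]
grip_width: 1.001
gripper_force: 0.0
tool_pos: [0.5943, 0.0336, 0.2108]
wrist_force: [-0.4, 0.1, -0.2]
grip_width: 1.001
gripper_force: 0.0
tool_pos: [0.6122, 0.2139, 0.2109]
wrist_force: [-0.5, -0.1, -1.2]
grip_width: 1.003
gripper_force: 0.0
scene A [423.4 228.4] 64.6 90.7 25.2 z95 30.8 582
scene C [537.6 380.7] 93.3 62.5 63.1 z95 30.6 777
scene D [620.3 227.1] 64.0 92.9 10.8 z95 44.3 801
wrist [620.2 225.5] 61.5 90.0 11.2 3810 z 0.042
t 23.5 pos [612.2 212.2 210.9] psi 11.3 tilt 0.0 F [-0.5 -0.9  0. ] w 92.7 gf 0.0
units [ 0.36  0.68 -9.04] rz 0.02 minrows 10Traceback (most recent call last):
  File "<stdin>", line 2, in <module>
  File "cases.py", line 8, in look
    x,y=pos.get(k,obj[k]);m=(np.hypot(c[:,0]-x,c[:,1]-y)<.065)&(c[:,2]>.010)&(c[:,2]<.075);P=c[m]
                  ~~~^^^
KeyError: 'T'
```

```bash
python3 -m crank '[{"rx":0,"ry":0,"rz":0,"tx":0.2,"ty":0.34,"tz":-1,"grip":1},{"rx":0,"ry":0,"rz":0,"tx":0.19,"ty":0.34,"tz":-1,"grip":1},{"rx":0,"ry":0,"rz":0,"tx":0,"ty":0,"tz":-1,"grip":1},{"rx":0,"ry":0,"rz":0,"tx":0,"ty":0,"tz":-1,"grip":1},{"rx":0,"ry":0,"rz":0,"tx":0,"ty":0,"tz":-1,"grip":1},{"rx":0,"ry":0,"rz":0,"tx":0,"ty":0,"tz":-1,"grip":1},{"rx":0,"ry":0,"rz":0,"tx":0,"ty":0,"tz":-1,"grip":1},{"rx":0,"ry":0,"rz":0,"tx":0,"ty":0,"tz":-1,"grip":1},{"rx":0,"ry":0,"rz":0,"tx":0,"ty":0,"tz":-1,"grip":1},{"rx":0,"ry":0,"rz":0,"tx":0,"ty":0,"tz":0,"grip":1}]'|grep -E "pos|force"
python3 -m crank '[{"rx":0,"ry":0,"rz":0,"tx":0,"ty":0,"tz":0,"grip":-1},{"rx":0,"ry":0,"rz":0,"tx":0,"ty":0,"tz":0,"grip":-1},{"rx":0,"ry":0,"rz":0,"tx":0,"ty":0,"tz":0,"grip":-1},{"rx":0,"ry":0,"rz":0,"tx":0,"ty":0,"tz":0,"grip":-1}]'|grep -E "pos|force|width"
cat > tray.py <<'E'
from h import *
import sys
zt=float(sys.argv[1])
for n in('scene','side'):
    p,im,d=cam(n);c=cloud(p,d).reshape(-1,3)
    P=c[(abs(c[:,0]-.5635)<.065)&(abs(c[:,1]+.209)<.075)&(abs(c[:,2]-zt)<.007)]
    b,(w,h),t=cv2.minAreaRect((P[:,:2]*1000).astype(np.float32));print('tray',n,np.round(b,1),round(w,1),round(h,1),round(t,1),len(P),np.median(P[:,2]).round(4))
E
python3 tray.py .052; python3 go.py 563.5 -208.5 110 0
```

```text
tool_pos: [0.6183, 0.2253, 0.0283]
wrist_force: [-0.5, 0.5, -0.4]
gripper_force: 0.0
tool_pos: [0.6202, 0.2259, 0.0317]
wrist_force: [0.6, 0.6, 2.5]
grip_width: 0.645
gripper_force: 30.0
tray scene [ 564.  -205.6] 95.0 61.8 90.0 285 0.0515
tray side [0. 0.] 0.0 0.0 0.0 0 nan
t 25.4 pos [620.2 225.9  31.7] psi 11.3 tilt 0.0 F [-1.6 -1.3  4.5] w 60.0 gf 30.0
units [ -2.84 -21.72   3.92] rz -1.13 minrows 22
  return _methods._mean(a, axis=axis, dtype=dtype,
  ret = ret.dtype.type(ret / rcount)
```

```bash
python3 -m crank '[{"rx":0,"ry":0,"rz":0,"tx":0,"ty":0,"tz":0.5,"grip":-1},{"rx":0,"ry":0,"rz":0,"tx":0,"ty":0,"tz":1,"grip":-1},{"rx":0,"ry":0,"rz":0,"tx":0,"ty":0,"tz":1,"grip":-1},{"rx":0,"ry":0,"rz":0,"tx":0,"ty":0,"tz":1,"grip":-1},{"rx":0,"ry":0,"rz":-0.05,"tx":-0.13,"ty":-0.98,"tz":1,"grip":-1},{"rx":0,"ry":0,"rz":-0.05,"tx":-0.13,"ty":-0.98,"tz":0.5,"grip":-1},{"rx":0,"ry":0,"rz":-0.05,"tx":-0.13,"ty":-0.98,"tz":0,"grip":-1},{"rx":0,"ry":0,"rz":-0.05,"tx":-0.13,"ty":-0.98,"tz":0,"grip":-1},{"rx":0,"ry":0,"rz":-0.05,"tx":-0.13,"ty":-0.98,"tz":0,"grip":-1},{"rx":0,"ry":0,"rz":-0.05,"tx":-0.13,"ty":-0.98,"tz":0,"grip":-1},{"rx":0,"ry":0,"rz":-0.05,"tx":-0.13,"ty":-0.98,"tz":0,"grip":-1},{"rx":0,"ry":0,"rz":-0.05,"tx":-0.13,"ty":-0.98,"tz":0,"grip":-1}]'|grep -E "pos|force|width"
python3 -m crank '[{"rx":0,"ry":0,"rz":-0.05,"tx":-0.13,"ty":-0.98,"tz":0,"grip":-1},{"rx":0,"ry":0,"rz":-0.05,"tx":-0.13,"ty":-0.98,"tz":0,"grip":-1},{"rx":0,"ry":0,"rz":-0.05,"tx":-0.13,"ty":-0.98,"tz":0,"grip":-1},{"rx":0,"ry":0,"rz":-0.05,"tx":-0.13,"ty":-0.98,"tz":0,"grip":-1},{"rx":0,"ry":0,"rz":-0.05,"tx":-0.13,"ty":-0.98,"tz":0,"grip":-1},{"rx":0,"ry":0,"rz":-0.05,"tx":-0.13,"ty":-0.98,"tz":0,"grip":-1},{"rx":0,"ry":0,"rz":-0.05,"tx":-0.13,"ty":-0.98,"tz":0,"grip":-1},{"rx":0,"ry":0,"rz":-0.05,"tx":-0.13,"ty":-0.98,"tz":0,"grip":-1},{"rx":0,"ry":0,"rz":0,"tx":0,"ty":0,"tz":0,"grip":-1}]'|grep -E "pos|force|width"
python3 go.py 563.5 -208.8 130 0; python3 tray.py .052 2>/dev/null; python3 wr.py .5635 -.209 .052 .075
python3 - <<'E'
from h import *
p,im,d=cam('wrist');save(im,'w3.png')
E
```

```text
tool_pos: [0.5991, 0.0677, 0.131]
wrist_force: [0.9, -0.9, -2.0]
grip_width: 0.641
gripper_force: 30.0
tool_pos: [0.5782, -0.0895, 0.131]
wrist_force: [0.5, 0.2, -2.6]
grip_width: 0.64
gripper_force: 30.0
t 28.0 pos [578.2 -89.5 131. ] psi 3.2 tilt 0.0 F [ 0.5  0.2 -2.6] w 59.5 gf 30.0
units [-0.74 -5.96 -0.05] rz -0.32 minrows 6
tray scene [ 591.7 -208.2] 95.4 22.9 74.7 60 0.0517
tray side [ 537.  -200.7] 6.9 85.4 3.8 40 0.0501
wrist [ 563.  -231.4] 42.5 59.9 89.9 1179 z 0.0519
```

View pics/w3.png

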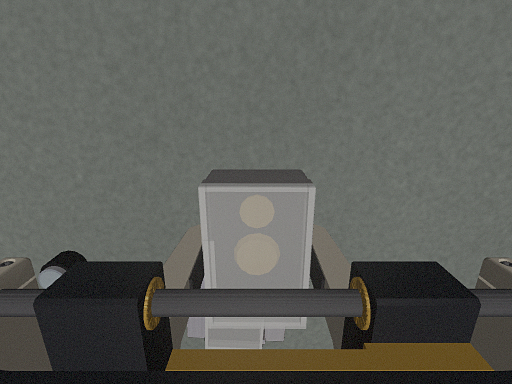

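```bash
python3 -m crank '[{"rx":0,"ry":0,"rz":-0.05,"tx":-0.125,"ty":-0.985,"tz":0,"grip":-1},{"rx":0,"ry":0,"rz":-0.05,"tx":-0.125,"ty":-0.985,"tz":0,"grip":-1},{"rx":0,"ry":0,"rz":-0.05,"tx":-0.125,"ty":-0.985,"tz":0,"grip":-1},{"rx":0,"ry":0,"rz":-0.05,"tx":-0.125,"ty":-0.985,"tz":0,"grip":-1},{"rx":0,"ry":0,"rz":-0.05,"tx":-0.125,"ty":-0.985,"tz":0,"grip":-1},{"rx":0,"ry":0,"rz":-0.06,"tx":-0.125,"ty":-0.985,"tz":0,"grip":-1},{"rx":0,"ry":0,"rz":0,"tx":0,"ty":0,"tz":0,"grip":-1},{"rx":0,"ry":0,"rz":0,"tx":0,"ty":0,"tz":-1,"grip":-1},{"rx":0,"ry":0,"rz":0,"tx":0,"ty":0,"tz":-0.7,"grip":-1},{"rx":0,"ry":0,"rz":0,"tx":0,"ty":0,"tz":-0.3,"grip":-1},{"rx":0,"ry":0,"rz":0,"tx":0,"ty":0,"tz":0,"grip":-1}]'|grep -E "pos|force|width"
python3 go.py 563.2 -208 83 0
```

```text
tool_pos: [0.5629, -0.2053, 0.0899]
wrist_force: [0.1, 0.7, -2.6]
grip_width: 0.647
gripper_force: 30.0
t 29.6 pos [ 562.9 -205.3   89.9] psi 0.3 tilt 0.1 F [ 0.1  0.7 -2.6] w 60.2 gf 30.0
units [ 0.01 -0.14 -0.34] rz -0.03 minrows 1
```

```bash
python3 -m crank '[{"rx":0,"ry":0,"rz":-0.03,"tx":0,"ty":-0.12,"tz":-0.15,"grip":-1},{"rx":0,"ry":0,"rz":0,"tx":0,"ty":0,"tz":-0.1,"grip":-1},{"rx":0,"ry":0,"rz":0,"tx":0,"ty":0,"tz":-0.07,"grip":-1},{"rx":0,"ry":0,"rz":0,"tx":0,"ty":0,"tz":0,"grip":-1}]'|grep -E "pos|force|width"
python3 go.py
```

```text
tool_pos: [0.5634, -0.2084, 0.0846]
wrist_force: [-0.7, 0.5, -2.4]
grip_width: 0.644
gripper_force: 30.0
t 30.1 pos [ 563.4 -208.4   84.6] psi -0.1 tilt 0.0 F [-0.7  0.5 -2.4] w 59.9 gf 30.0
```

Still hanging; lower in small steps to contact, release, retreat, and head for A.

```bash
python3 -m crank '[{"rx":0,"ry":0,"rz":0,"tx":0,"ty":0,"tz":-0.07,"grip":-1},{"rx":0,"ry":0,"rz":0,"tx":0,"ty":0,"tz":0,"grip":-1}]'|grep -E "pos|wrist"
python3 -m crank '[{"rx":0,"ry":0,"rz":0,"tx":0,"ty":0,"tz":-0.06,"grip":-1},{"rx":0,"ry":0,"rz":0,"tx":0,"ty":0,"tz":0,"grip":-1}]'|grep -E "pos|wrist"
python3 -m crank '[{"rx":0,"ry":0,"rz":0,"tx":0,"ty":0,"tz":0,"grip":1},{"rx":0,"ry":0,"rz":0,"tx":0,"ty":0,"tz":0,"grip":1},{"rx":0,"ry":0,"rz":0,"tx":0,"ty":0,"tz":0,"grip":1},{"rx":0,"ry":0,"rz":0,"tx":0,"ty":0,"tz":0.5,"grip":1},{"rx":0,"ry":0,"rz":0,"tx":0,"ty":0,"tz":1,"grip":1},{"rx":0,"ry":0,"rz":0,"tx":0,"ty":0,"tz":1,"grip":1},{"rx":0,"ry":0,"rz":0,"tx":0,"ty":0,"tz":1,"grip":1},{"rx":0,"ry":0,"rz":0.12,"tx":-0.33,"ty":1,"tz":1,"grip":1},{"rx":0,"ry":0,"rz":0.12,"tx":-0.33,"ty":1,"tz":1,"grip":1},{"rx":0,"ry":0,"rz":0.12,"tx":-0.33,"ty":1,"tz":0,"grip":1},{"rx":0,"ry":0,"rz":0.12,"tx":-0.33,"ty":1,"tz":0,"grip":1},{"rx":0,"ry":0,"rz":0.12,"tx":-0.33,"ty":1,"tz":0,"grip":1}]'|grep -E "pos|wrist"
python3 -m crank '[{"rx":0,"ry":0,"rz":0.12,"tx":-0.33,"ty":1,"tz":0,"grip":1},{"rx":0,"ry":0,"rz":0.12,"tx":-0.33,"ty":1,"tz":0,"grip":1},{"rx":0,"ry":0,"rz":0.12,"tx":-0.33,"ty":1,"tz":0,"grip":1},{"rx":0,"ry":0,"rz":0.12,"tx":-0.33,"ty":1,"tz":0,"grip":1},{"rx":0,"ry":0,"rz":0.12,"tx":-0.33,"ty":1,"tz":0,"grip":1},{"rx":0,"ry":0,"rz":0.12,"tx":-0.33,"ty":1,"tz":0,"grip":1},{"rx":0,"ry":0,"rz":0.12,"tx":-0.33,"ty":1,"tz":0,"grip":1},{"rx":0,"ry":0,"rz":0.12,"tx":-0.33,"ty":1,"tz":0,"grip":1},{"rx":0,"ry":0,"rz":0.12,"tx":-0.33,"ty":1,"tz":0,"grip":1},{"rx":0,"ry":0,"rz":0.12,"tx":-0.33,"ty":1,"tz":0,"grip":1},{"rx":0,"ry":0,"rz":0.12,"tx":-0.33,"ty":1,"tz":0,"grip":1},{"rx":0,"ry":0,"rz":0.12,"tx":-0.33,"ty":1,"tz":0,"grip":1}]'|grep -E "pos|wrist"
python3 tray.py .094 2>/dev/null; python3 cases.py AC; python3 wr.py .423 .228 .028; python3 go.py 423 227.8 28 25.3
```

```text
tool_pos: [0.5638, -0.2085, 0.0836]
wrist_force: [0.2, -0.8, -0.5]
tool_pos: [0.564, -0.2085, 0.0835]
wrist_force: [-5.0, 2.0, 8.3]
tool_pos: [0.5294, -0.107, 0.191]
wrist_force: [0.5, -0.5, -0.1]
tool_pos: [0.4506, 0.1328, 0.1921]
wrist_force: [0.0, 0.5, 0.0]
tray scene [ 564.1 -205.8] 95.6 61.5 88.9 291 0.0933
tray side [ 563.7 -207.2] 96.7 60.1 89.9 323 0.0918
scene A [421.1 227.1] 67.9 90.7 24.5 z95 30.8 584
scene C [537.4 380.4] 93.4 62.0 63.4 z95 30.5 775
side A [423.1 227.7] 62.5 92.9 25.3 z95 28.7 767
side C [536.3 379.8] 91.6 61.5 63.1 z95 28.9 1010
wrist [422.2 226.5] 61.5 90.3 24.8 5077 z 0.0281
t 33.8 pos [451.2 131.6 192.1] psi 20.4 tilt 0.0 F [ 0.6 -0.5  1. ] w 93.0 gf 0.0
units [-1.41  4.81 -8.2 ] rz 0.49 minrows 9
```

```bash
python3 -m crank '[{"rx":0,"ry":0,"rz":0.09,"tx":-0.286,"ty":0.956,"tz":-0.6,"grip":1},{"rx":0,"ry":0,"rz":0.09,"tx":-0.286,"ty":0.956,"tz":-0.6,"grip":1},{"rx":0,"ry":0,"rz":0.09,"tx":-0.286,"ty":0.956,"tz":-0.6,"grip":1},{"rx":0,"ry":0,"rz":0.09,"tx":-0.286,"ty":0.956,"tz":-0.6,"grip":1},{"rx":0,"ry":0,"rz":0.09,"tx":-0.286,"ty":0.956,"tz":-0.6,"grip":1},{"rx":0,"ry":0,"rz":0,"tx":0,"ty":0,"tz":-1,"grip":1},{"rx":0,"ry":0,"rz":0,"tx":0,"ty":0,"tz":-1,"grip":1},{"rx":0,"ry":0,"rz":0,"tx":0,"ty":0,"tz":-1,"grip":1},{"rx":0,"ry":0,"rz":0,"tx":0,"ty":0,"tz":-1,"grip":1},{"rx":0,"ry":0,"rz":0,"tx":0,"ty":0,"tz":-1,"grip":1},{"rx":0,"ry":0,"rz":0,"tx":0,"ty":0,"tz":-0.15,"grip":1},{"rx":0,"ry":0,"rz":0,"tx":0,"ty":0,"tz":0,"grip":1}]'|grep -E "pos|wrist"
python3 go.py 422.6 227.2 29 25
python3 -m crank '[{"rx":0,"ry":0,"rz":0,"tx":0,"ty":0,"tz":0,"grip":-1},{"rx":0,"ry":0,"rz":0,"tx":0,"ty":0,"tz":0,"grip":-1},{"rx":0,"ry":0,"rz":0,"tx":0,"ty":0,"tz":0,"grip":-1},{"rx":0,"ry":0,"rz":0,"tx":0,"ty":0,"tz":0,"grip":-1}]'|grep -E "pos|force|width"
python3 go.py 563.5 -208 150 0
```

```text
tool_pos: [0.423, 0.2269, 0.0293]
wrist_force: [-0.2, -0.0, 1.4]
t 35.3 pos [423.  226.9  29.3] psi 24.8 tilt 0.0 F [-0.2 -0.   1.4] w 93.0 gf 0.0
units [-0.02  0.01 -0.02] rz 0.02 minrows 1
tool_pos: [0.4226, 0.2272, 0.0293]
wrist_force: [-0.6, 0.3, 2.7]
grip_width: 0.641
gripper_force: 30.0
t 35.8 pos [422.6 227.2  29.3] psi 24.8 tilt 0.0 F [-0.6  0.3  2.7] w 59.6 gf 30.0
units [  7.05 -21.76   6.04] rz -2.48 minrows 22
```

```bash
python3 -m crank '[{"rx":0,"ry":0,"rz":0,"tx":0,"ty":0,"tz":0.5,"grip":-1},{"rx":0,"ry":0,"rz":0,"tx":0,"ty":0,"tz":1,"grip":-1},{"rx":0,"ry":0,"rz":0,"tx":0,"ty":0,"tz":1,"grip":-1},{"rx":0,"ry":0,"rz":-0.113,"tx":0.32,"ty":-0.99,"tz":0.6,"grip":-1},{"rx":0,"ry":0,"rz":-0.113,"tx":0.32,"ty":-0.99,"tz":0.6,"grip":-1},{"rx":0,"ry":0,"rz":-0.113,"tx":0.32,"ty":-0.99,"tz":0.6,"grip":-1},{"rx":0,"ry":0,"rz":-0.113,"tx":0.32,"ty":-0.99,"tz":0.6,"grip":-1},{"rx":0,"ry":0,"rz":-0.113,"tx":0.32,"ty":-0.99,"tz":0.6,"grip":-1},{"rx":0,"ry":0,"rz":-0.113,"tx":0.32,"ty":-0.99,"tz":0.6,"grip":-1},{"rx":0,"ry":0,"rz":-0.113,"tx":0.32,"ty":-0.99,"tz":0.6,"grip":-1},{"rx":0,"ry":0,"rz":-0.113,"tx":0.32,"ty":-0.99,"tz":0,"grip":-1},{"rx":0,"ry":0,"rz":-0.113,"tx":0.32,"ty":-0.99,"tz":0,"grip":-1}]'|grep -E "pos|force|width"
python3 -m crank '[{"rx":0,"ry":0,"rz":-0.113,"tx":0.32,"ty":-0.99,"tz":0,"grip":-1},{"rx":0,"ry":0,"rz":-0.113,"tx":0.32,"ty":-0.99,"tz":0,"grip":-1},{"rx":0,"ry":0,"rz":-0.113,"tx":0.32,"ty":-0.99,"tz":0,"grip":-1},{"rx":0,"ry":0,"rz":-0.113,"tx":0.32,"ty":-0.99,"tz":0,"grip":-1},{"rx":0,"ry":0,"rz":-0.113,"tx":0.32,"ty":-0.99,"tz":0,"grip":-1},{"rx":0,"ry":0,"rz":-0.113,"tx":0.32,"ty":-0.99,"tz":0,"grip":-1},{"rx":0,"ry":0,"rz":-0.113,"tx":0.32,"ty":-0.99,"tz":0,"grip":-1},{"rx":0,"ry":0,"rz":-0.113,"tx":0.32,"ty":-0.99,"tz":0,"grip":-1},{"rx":0,"ry":0,"rz":0,"tx":0,"ty":0,"tz":0,"grip":-1}]'|grep -E "pos|force|width"
python3 wr.py .5635 -.209 .094 .075;python3 go.py 563.5 -208 123.5 0; python3 cases.py C
```

```text
tool_pos: [0.4805, 0.0484, 0.1638]
wrist_force: [0.2, 0.9, -2.5]
grip_width: 0.641
gripper_force: 30.0
tool_pos: [0.5319, -0.111, 0.163]
wrist_force: [0.1, 0.2, -2.4]
grip_width: 0.644
gripper_force: 30.0
wrist [ 563.3 -209.4] 60.3 91.4 0.1 1844 z 0.0938
t 38.5 pos [ 531.5 -110.1  162.9] psi 5.5 tilt 0.0 F [ 0.3  0.7 -2.2] w 59.6 gf 30.0
units [ 1.6  -4.89 -1.97] rz -0.55 minrows 5
scene C [532.4 373.8] 94.0 62.6 62.3 z95 30.4 766
side C [532.4 374.1] 91.4 61.6 62.6 z95 28.9 996
```

C was knocked to about (0.532, 0.374); I will re-measure it later. Placing A now.

```bash
python3 -m crank '[{"rx":0,"ry":0,"rz":-0.11,"tx":0.32,"ty":-0.98,"tz":0,"grip":-1},{"rx":0,"ry":0,"rz":-0.11,"tx":0.32,"ty":-0.98,"tz":0,"grip":-1},{"rx":0,"ry":0,"rz":-0.11,"tx":0.32,"ty":-0.98,"tz":0,"grip":-1},{"rx":0,"ry":0,"rz":-0.11,"tx":0.32,"ty":-0.98,"tz":0,"grip":-1},{"rx":0,"ry":0,"rz":-0.11,"tx":0.31,"ty":-0.98,"tz":0,"grip":-1},{"rx":0,"ry":0,"rz":0,"tx":0,"ty":0,"tz":-1,"grip":-1},{"rx":0,"ry":0,"rz":0,"tx":0,"ty":0,"tz":-0.6,"grip":-1},{"rx":0,"ry":0,"rz":0,"tx":0,"ty":0,"tz":-0.2,"grip":-1},{"rx":0,"ry":0,"rz":0,"tx":0,"ty":0,"tz":0,"grip":-1}]'|grep -E "pos|force|width"
python3 go.py 563.3 -208.4 123.5 0
```

```text
tool_pos: [0.5629, -0.2066, 0.1264]
wrist_force: [-0.8, -0.1, -1.9]
grip_width: 0.643
gripper_force: 30.0
t 39.7 pos [ 562.9 -206.6  126.4] psi 0.2 tilt 0.1 F [-0.8 -0.1 -1.9] w 59.8 gf 30.0
units [ 0.02 -0.09 -0.14] rz -0.02 minrows 1
```

```bash
python3 -m crank '[{"rx":0,"ry":0,"rz":-0.02,"tx":0.02,"ty":-0.08,"tz":-0.07,"grip":-1},{"rx":0,"ry":0,"rz":0,"tx":0,"ty":0,"tz":-0.06,"grip":-1},{"rx":0,"ry":0,"rz":0,"tx":0,"ty":0,"tz":0,"grip":-1}]'|grep -E "pos|wrist"
python3 -m crank '[{"rx":0,"ry":0,"rz":0,"tx":0,"ty":0,"tz":-0.05,"grip":-1},{"rx":0,"ry":0,"rz":0,"tx":0,"ty":0,"tz":0,"grip":-1}]'|grep -E "pos|wrist|width"
python3 go.py
```

```text
tool_pos: [0.5638, -0.209, 0.1247]
wrist_force: [0.1, -0.0, -1.2]
tool_pos: [0.5636, -0.2089, 0.1234]
wrist_force: [-0.1, 0.3, -1.6]
grip_width: 0.644
t 40.4 pos [ 563.6 -208.9  123.4] psi -0.1 tilt 0.0 F [-0.1  0.3 -1.6] w 59.8 gf 30.0
```

```bash
python3 -m crank '[{"rx":0,"ry":0,"rz":0,"tx":0,"ty":0,"tz":-0.05,"grip":-1},{"rx":0,"ry":0,"rz":0,"tx":0,"ty":0,"tz":0,"grip":-1}]'|grep -E "pos|wrist|width"
python3 -m crank '[{"rx":0,"ry":0,"rz":0,"tx":0,"ty":0,"tz":0,"grip":1},{"rx":0,"ry":0,"rz":0,"tx":0,"ty":0,"tz":0,"grip":1},{"rx":0,"ry":0,"rz":0,"tx":0,"ty":0,"tz":0,"grip":1},{"rx":0,"ry":0,"rz":0,"tx":0,"ty":0,"tz":0.5,"grip":1},{"rx":0,"ry":0,"rz":0,"tx":0,"ty":0,"tz":1,"grip":1},{"rx":0,"ry":0,"rz":0,"tx":0,"ty":0,"tz":1,"grip":1},{"rx":0,"ry":0,"rz":0,"tx":0,"ty":0,"tz":1,"grip":1},{"rx":0,"ry":0,"rz":-0.1,"tx":-0.05,"ty":1,"tz":0.5,"grip":1},{"rx":0,"ry":0,"rz":-0.1,"tx":-0.05,"ty":1,"tz":0,"grip":1},{"rx":0,"ry":0,"rz":-0.1,"tx":-0.05,"ty":1,"tz":0,"grip":1},{"rx":0,"ry":0,"rz":-0.1,"tx":-0.05,"ty":1,"tz":0,"grip":1},{"rx":0,"ry":0,"rz":-0.1,"tx":-0.05,"ty":1,"tz":0,"grip":1}]'|grep -E "pos|wrist"
python3 -m crank '[{"rx":0,"ry":0,"rz":-0.1,"tx":-0.05,"ty":1,"tz":0,"grip":1},{"rx":0,"ry":0,"rz":-0.1,"tx":-0.05,"ty":1,"tz":0,"grip":1},{"rx":0,"ry":0,"rz":-0.1,"tx":-0.05,"ty":1,"tz":0,"grip":1},{"rx":0,"ry":0,"rz":-0.1,"tx":-0.05,"ty":1,"tz":0,"grip":1},{"rx":0,"ry":0,"rz":-0.1,"tx":-0.05,"ty":1,"tz":0,"grip":1},{"rx":0,"ry":0,"rz":-0.1,"tx":-0.05,"ty":1,"tz":0,"grip":1},{"rx":0,"ry":0,"rz":-0.1,"tx":-0.05,"ty":1,"tz":0,"grip":1},{"rx":0,"ry":0,"rz":-0.1,"tx":-0.05,"ty":1,"tz":0,"grip":1},{"rx":0,"ry":0,"rz":-0.1,"tx":-0.05,"ty":1,"tz":0,"grip":1},{"rx":0,"ry":0,"rz":-0.1,"tx":-0.05,"ty":1,"tz":0,"grip":1},{"rx":0,"ry":0,"rz":-0.1,"tx":-0.05,"ty":1,"tz":0,"grip":1},{"rx":0,"ry":0,"rz":-0.1,"tx":-0.05,"ty":1,"tz":0,"grip":1}]'|grep -E "pos|wrist"
python3 -m crank '[{"rx":0,"ry":0,"rz":-0.1,"tx":-0.05,"ty":1,"tz":0,"grip":1},{"rx":0,"ry":0,"rz":-0.1,"tx":-0.05,"ty":1,"tz":0,"grip":1},{"rx":0,"ry":0,"rz":-0.1,"tx":-0.05,"ty":1,"tz":0,"grip":1},{"rx":0,"ry":0,"rz":-0.1,"tx":-0.05,"ty":1,"tz":0,"grip":1},{"rx":0,"ry":0,"rz":-0.1,"tx":-0.05,"ty":1,"tz":0,"grip":1},{"rx":0,"ry":0,"rz":-0.1,"tx":-0.05,"ty":1,"tz":0,"grip":1},{"rx":0,"ry":0,"rz":-0.1,"tx":-0.05,"ty":1,"tz":0,"grip":1},{"rx":0,"ry":0,"rz":-0.1,"tx":-0.05,"ty":1,"tz":0,"grip":1},{"rx":0,"ry":0,"rz":-0.1,"tx":-0.05,"ty":1,"tz":0,"grip":1},{"rx":0,"ry":0,"rz":0,"tx":0,"ty":0,"tz":0,"grip":1}]'|grep -E "pos|wrist"
python3 tray.py .122 2>/dev/null; python3 cases.py C; python3 wr.py .532 .374 .028; python3 go.py 532 374 29 -27.4
```

```text
tool_pos: [0.564, -0.2091, 0.1231]
wrist_force: [-2.5, 1.7, 4.2]
grip_width: 0.643
tool_pos: [0.5589, -0.1084, 0.204]
wrist_force: [-0.4, 1.0, -0.2]
tool_pos: [0.547, 0.1317, 0.204]
wrist_force: [0.4, -0.6, -0.4]
tool_pos: [0.5377, 0.3122, 0.2036]
wrist_force: [-0.5, -0.4, -0.7]
tray scene [ 564.7 -206.4] 64.1 92.4 0.2 296 0.1213
tray side [0. 0.] 0.0 0.0 0.0 0 nan
scene C [532.7 373.8] 94.0 62.7 63.1 z95 30.8 764
side C [531.8 373.9] 91.7 61.3 63.2 z95 28.9 999
wrist [531.8 372.5] 89.9 61.4 62.6 4137 z 0.028
t 45.1 pos [537.9 310.2 202.7] psi -26.1 tilt 0.0 F [-0.6 -0.7  0.5] w 92.5 gf 0.0
units [-0.29  3.19 -8.69] rz -0.13 minrows 9
```

```bash
python3 -m crank '[{"rx":0,"ry":0,"rz":-0.03,"tx":-0.07,"ty":0.78,"tz":-0.8,"grip":1},{"rx":0,"ry":0,"rz":-0.03,"tx":-0.07,"ty":0.78,"tz":-0.8,"grip":1},{"rx":0,"ry":0,"rz":-0.03,"tx":-0.07,"ty":0.78,"tz":-0.8,"grip":1},{"rx":0,"ry":0,"rz":-0.03,"tx":-0.07,"ty":0.78,"tz":-0.8,"grip":1},{"rx":0,"ry":0,"rz":0,"tx":0,"ty":0,"tz":-1,"grip":1},{"rx":0,"ry":0,"rz":0,"tx":0,"ty":0,"tz":-1,"grip":1},{"rx":0,"ry":0,"rz":0,"tx":0,"ty":0,"tz":-1,"grip":1},{"rx":0,"ry":0,"rz":0,"tx":0,"ty":0,"tz":-1,"grip":1},{"rx":0,"ry":0,"rz":0,"tx":0,"ty":0,"tz":-1,"grip":1},{"rx":0,"ry":0,"rz":0,"tx":0,"ty":0,"tz":-0.5,"grip":1},{"rx":0,"ry":0,"rz":0,"tx":0,"ty":0,"tz":0,"grip":1}]'|grep -E "pos|wrist"
python3 go.py 531.8 373.2 29 -27.2
```

```text
tool_pos: [0.5315, 0.373, 0.0273]
wrist_force: [-0.1, -0.2, -0.3]
t 46.5 pos [531.5 373.   27.3] psi -27.3 tilt 0.1 F [-0.1 -0.2 -0.3] w 93.1 gf 0.0
units [0.01 0.01 0.08] rz 0.01 minrows 1
```

```bash
python3 -m crank '[{"rx":0,"ry":0,"rz":0,"tx":0,"ty":0,"tz":0.05,"grip":-1},{"rx":0,"ry":0,"rz":0,"tx":0,"ty":0,"tz":0,"grip":-1},{"rx":0,"ry":0,"rz":0,"tx":0,"ty":0,"tz":0,"grip":-1},{"rx":0,"ry":0,"rz":0,"tx":0,"ty":0,"tz":0,"grip":-1},{"rx":0,"ry":0,"rz":0,"tx":0,"ty":0,"tz":0,"grip":-1}]'|grep -E "pos|force|width"
python3 -m crank '[{"rx":0,"ry":0,"rz":0,"tx":0,"ty":0,"tz":0.5,"grip":-1},{"rx":0,"ry":0,"rz":0,"tx":0,"ty":0,"tz":1,"grip":-1},{"rx":0,"ry":0,"rz":0,"tx":0,"ty":0,"tz":1,"grip":-1},{"rx":0,"ry":0,"rz":0.09,"tx":0.053,"ty":-0.97,"tz":0.6,"grip":-1},{"rx":0,"ry":0,"rz":0.09,"tx":0.053,"ty":-0.97,"tz":0.6,"grip":-1},{"rx":0,"ry":0,"rz":0.09,"tx":0.053,"ty":-0.97,"tz":0.6,"grip":-1},{"rx":0,"ry":0,"rz":0.09,"tx":0.053,"ty":-0.97,"tz":0.6,"grip":-1},{"rx":0,"ry":0,"rz":0.09,"tx":0.053,"ty":-0.97,"tz":0.6,"grip":-1},{"rx":0,"ry":0,"rz":0.09,"tx":0.053,"ty":-0.97,"tz":0.6,"grip":-1},{"rx":0,"ry":0,"rz":0.09,"tx":0.053,"ty":-0.97,"tz":0.6,"grip":-1},{"rx":0,"ry":0,"rz":0.09,"tx":0.053,"ty":-0.97,"tz":0.6,"grip":-1},{"rx":0,"ry":0,"rz":0.09,"tx":0.053,"ty":-0.97,"tz":0.6,"grip":-1}]'|grep -E "pos|force|width"
python3 -m crank '[{"rx":0,"ry":0,"rz":0.09,"tx":0.053,"ty":-0.97,"tz":0,"grip":-1},{"rx":0,"ry":0,"rz":0.09,"tx":0.053,"ty":-0.97,"tz":0,"grip":-1},{"rx":0,"ry":0,"rz":0.09,"tx":0.053,"ty":-0.97,"tz":0,"grip":-1},{"rx":0,"ry":0,"rz":0.09,"tx":0.053,"ty":-0.97,"tz":0,"grip":-1},{"rx":0,"ry":0,"rz":0.09,"tx":0.053,"ty":-0.97,"tz":0,"grip":-1},{"rx":0,"ry":0,"rz":0.09,"tx":0.053,"ty":-0.97,"tz":0,"grip":-1},{"rx":0,"ry":0,"rz":0.09,"tx":0.053,"ty":-0.97,"tz":0,"grip":-1},{"rx":0,"ry":0,"rz":0.09,"tx":0.053,"ty":-0.97,"tz":0,"grip":-1},{"rx":0,"ry":0,"rz":0.09,"tx":0.053,"ty":-0.97,"tz":0,"grip":-1},{"rx":0,"ry":0,"rz":0.09,"tx":0.053,"ty":-0.97,"tz":0,"grip":-1},{"rx":0,"ry":0,"rz":0.09,"tx":0.053,"ty":-0.97,"tz":0,"grip":-1},{"rx":0,"ry":0,"rz":0.09,"tx":0.053,"ty":-0.97,"tz":0,"grip":-1}]'|grep -E "pos|force|width"
python3 -m crank '[{"rx":0,"ry":0,"rz":0.09,"tx":0.053,"ty":-0.97,"tz":0,"grip":-1},{"rx":0,"ry":0,"rz":0.09,"tx":0.053,"ty":-0.97,"tz":0,"grip":-1},{"rx":0,"ry":0,"rz":0.09,"tx":0.053,"ty":-0.97,"tz":0,"grip":-1},{"rx":0,"ry":0,"rz":0,"tx":0,"ty":0,"tz":0,"grip":-1}]'|grep -E "pos|force|width"
python3 go.py 563.5 -208.5 151 0; python3 wr.py .564 -.208 .122 .075
```

```text
tool_pos: [0.5322, 0.3736, 0.0299]
wrist_force: [-0.9, -0.7, 2.6]
grip_width: 0.646
gripper_force: 30.0
tool_pos: [0.542, 0.1983, 0.1897]
wrist_force: [0.4, 0.3, -2.7]
grip_width: 0.646
gripper_force: 30.0
tool_pos: [0.5547, -0.0347, 0.1893]
wrist_force: [0.3, -0.3, -1.2]
grip_width: 0.64
gripper_force: 30.0
tool_pos: [0.5579, -0.0934, 0.1891]
wrist_force: [0.4, 0.8, -1.7]
grip_width: 0.644
gripper_force: 30.0
t 50.6 pos [557.9 -93.4 189.1] psi -5.8 tilt 0.1 F [ 0.4  0.8 -1.7] w 59.9 gf 30.0
units [ 0.28 -5.76 -1.9 ] rz 0.58 minrows 6
wrist [ 563.4 -223.3] 41.4 62.6 85.5 1964 z 0.1216
```

Run:
```python
from h import *
p,im,d=cam('wrist');c=cloud(p,d);m=(np.abs(c[...,0]-.564)<.05)&(np.abs(c[...,1]+.208)<.09)&(abs(c[...,2]-.122)<.005)
P=c[m]
for x in np.arange(.53,.6,.008):
    q=P[abs(P[:,0]-x)<.004]
    if len(q):print(x.round(3),len(q),q[:,1].min().round(4),q[:,1].max().round(4))
o=[im]
for n in('scene','side'):
    p,i2,d2=cam(n);u=np.array(p['extrinsics'])@[.5635,-.2095,.08,1];x=int(p['cx']-p['fx']*u[0]/u[2]);y=int(p['cy']+p['fy']*u[1]/u[2]);o.append(cv2.resize(i2[max(y-48,0):max(y-48,0)+96,x-36:x+36],(288,384),interpolation=2))
save(cv2.resize(np.hstack([im[:,150:370]]+o[1:]),(796,384)),'p2.png')
```

```text
0.53 24 -0.2393 -0.1999
0.538 260 -0.2405 -0.1991
0.546 264 -0.2408 -0.2008
0.554 263 -0.2419 -0.2008
0.562 262 -0.2422 -0.2018
0.57 262 -0.242 -0.2029
0.578 260 -0.2437 -0.2033
0.586 265 -0.2439 -0.2038
0.594 110 -0.2449 -0.2054
```

View pics/p2.png

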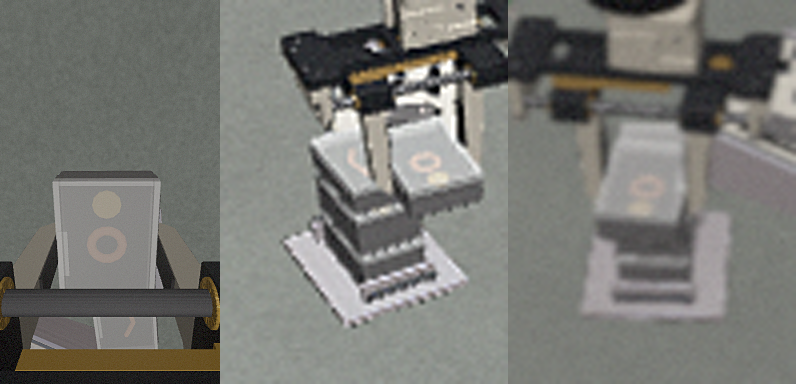

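The crops show the three-case column standing square, with C held level in the jaws. The wrist reading was only clipped by the image edge. Placing C.

```bash
python3 -m crank '[{"rx":0,"ry":0,"rz":0.096,"tx":0.047,"ty":-0.96,"tz":0,"grip":-1},{"rx":0,"ry":0,"rz":0.096,"tx":0.047,"ty":-0.96,"tz":0,"grip":-1},{"rx":0,"ry":0,"rz":0.096,"tx":0.047,"ty":-0.96,"tz":0,"grip":-1},{"rx":0,"ry":0,"rz":0.096,"tx":0.047,"ty":-0.96,"tz":0,"grip":-1},{"rx":0,"ry":0,"rz":0.096,"tx":0.047,"ty":-0.96,"tz":0,"grip":-1},{"rx":0,"ry":0,"rz":0.096,"tx":0.047,"ty":-0.96,"tz":0,"grip":-1},{"rx":0,"ry":0,"rz":0,"tx":0,"ty":0,"tz":-1,"grip":-1},{"rx":0,"ry":0,"rz":0,"tx":0,"ty":0,"tz":-0.5,"grip":-1},{"rx":0,"ry":0,"rz":0,"tx":0,"ty":0,"tz":-0.15,"grip":-1},{"rx":0,"ry":0,"rz":0,"tx":0,"ty":0,"tz":0,"grip":-1},{"rx":0,"ry":0,"rz":0,"tx":0,"ty":0,"tz":0,"grip":-1}]'|grep -E "pos|force|width"
python3 go.py 563.5 -208.5 151.5 0
```

```text
tool_pos: [0.5635, -0.2072, 0.1551]
wrist_force: [-0.2, -0.4, -2.1]
grip_width: 0.642
gripper_force: 30.0
t 52.2 pos [ 563.5 -207.2  155.1] psi 0.1 tilt 0.1 F [-0.2 -0.4 -2.1] w 59.7 gf 30.0
units [-0.   -0.06 -0.18] rz -0.01 minrows 1
```

```bash
python3 -m crank '[{"rx":0,"ry":0,"rz":0,"tx":0,"ty":-0.05,"tz":-0.1,"grip":-1},{"rx":0,"ry":0,"rz":0,"tx":0,"ty":0,"tz":-0.05,"grip":-1},{"rx":0,"ry":0,"rz":0,"tx":0,"ty":0,"tz":0,"grip":-1}]'|grep -E "pos|wrist"
python3 -m crank '[{"rx":0,"ry":0,"rz":0,"tx":0,"ty":0,"tz":-0.05,"grip":-1},{"rx":0,"ry":0,"rz":0,"tx":0,"ty":0,"tz":0,"grip":-1}]'|grep -E "pos|wrist|width"
python3 go.py
```

```text
tool_pos: [0.5633, -0.2085, 0.1517]
wrist_force: [0.3, -0.3, -0.1]
tool_pos: [0.5637, -0.2086, 0.1516]
wrist_force: [-1.3, 0.4, 4.5]
grip_width: 0.645
t 52.8 pos [ 563.7 -208.6  151.6] psi 0.1 tilt 0.1 F [-1.3  0.4  4.5] w 60.0 gf 30.0
```

```bash
python3 -m crank '[{"rx":0,"ry":0,"rz":0,"tx":0,"ty":0,"tz":0,"grip":1},{"rx":0,"ry":0,"rz":0,"tx":0,"ty":0,"tz":0,"grip":1},{"rx":0,"ry":0,"rz":0,"tx":0,"ty":0,"tz":0,"grip":1},{"rx":0,"ry":0,"rz":0,"tx":0,"ty":0,"tz":0.4,"grip":1},{"rx":0,"ry":0,"rz":0,"tx":0,"ty":0,"tz":1,"grip":1},{"rx":0,"ry":0,"rz":0,"tx":0,"ty":0,"tz":1,"grip":1},{"rx":0,"ry":0,"rz":0,"tx":0,"ty":0,"tz":1,"grip":1},{"rx":0,"ry":0,"rz":0,"tx":0,"ty":0,"tz":1,"grip":1},{"rx":0,"ry":0,"rz":0,"tx":0,"ty":0,"tz":0.6,"grip":1}]'|grep -E "pos|wrist"
python3 -m crank '[{"rx":0,"ry":0,"rz":0.9,"tx":-0.67,"ty":-0.95,"tz":0,"grip":-1},{"rx":0,"ry":0,"rz":0.9,"tx":-0.67,"ty":-0.95,"tz":0,"grip":-1},{"rx":0,"ry":0,"rz":0.9,"tx":-0.67,"ty":-0.95,"tz":0,"grip":-1},{"rx":0,"ry":0,"rz":0.9,"tx":-0.67,"ty":-0.95,"tz":0,"grip":-1},{"rx":0,"ry":0,"rz":0.9,"tx":-0.67,"ty":-0.95,"tz":0,"grip":-1},{"rx":0,"ry":0,"rz":0.9,"tx":-0.67,"ty":-0.95,"tz":0,"grip":-1},{"rx":0,"ry":0,"rz":0.9,"tx":-0.67,"ty":-0.95,"tz":0,"grip":-1},{"rx":0,"ry":0,"rz":0,"tx":0,"ty":0,"tz":0,"grip":-1}]'|grep -E "pos|wrist"
python3 go.py; python3 tray.py .150 2>/dev/null
python3 - <<'E'
from h import *
p,im,d=cam('wrist');save(im,'w4.png');np.savez('pics/w4.npz',c=cloud(p,d),im=im)
E
```

```text
tool_pos: [0.5636, -0.2086, 0.2527]
wrist_force: [0.7, 0.1, -0.4]
tool_pos: [0.4685, -0.3424, 0.2504]
wrist_force: [0.2, 0.8, 0.5]
t 54.9 pos [ 468.5 -342.4  250.4] psi 63.0 tilt 0.0 F [0.2 0.8 0.5] w 17.5 gf 0.0
tray scene [ 564.7 -207.1] 61.8 96.6 0.6 292 0.149
tray side [ 563.8 -207.2] 60.9 97.6 0.1 327 0.1471
```

View pics/w4.png

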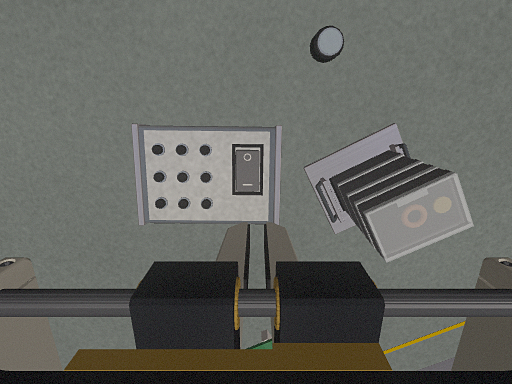

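The column of four stands square, with its top at 150 mm. The rocker is at pixels (248,170); its front end, marked "O", is at (248,150), towards the robot (image up), and the knobs are at the left (−y).

```bash
python3 - <<'E'
from h import *
z=np.load('pics/w4.npz');c=z['c'];g=z['im'].max(2)
m=np.zeros(g.shape,np.uint8);m[138:202,226:270]=(g[138:202,226:270]<75)
q=max(cv2.findContours(m,cv2.RETR_EXTERNAL,cv2.CHAIN_APPROX_SIMPLE)[0],key=cv2.contourArea);x,y,w,h=cv2.boundingRect(q);print('frame px',x,y,w,h)
for v in range(y-6,y+h+6,4):
    P=c[v:v+3,x+w//2-4:x+w//2+5].reshape(-1,3);print(v+1,(np.median(P,0)*1000).round(1))
a=np.median(c[y+h//2-1:y+h//2+2,x+w//2-1:x+w//2+2].reshape(-1,3),0)*1000;print('pivot',a)
ax=np.array([np.cos(np.radians(-27.5)),np.sin(np.radians(-27.5))]);rel=c[...,:2]*1000-a[:2];print('press',a[:2]-19*ax)
E
python3 go.py
```

```text
frame px 232 144 31 51
139 [ 426.  -332.4   45. ]
143 [ 430.1 -334.8   46.1]
147 [ 434.8 -337.    47. ]
151 [ 437.5 -337.9   59.7]
155 [ 441.9 -340.3   60.6]
159 [ 446.2 -342.5   60.5]
163 [ 451.  -345.1   60.1]
167 [ 455.3 -347.3   59.8]
171 [ 460.  -349.8   60.1]
175 [ 464.9 -352.4   59.7]
179 [ 469.4 -354.9   60. ]
183 [ 474.2 -357.3   59.6]
187 [ 478.4 -359.7   59.7]
191 [ 484.1 -362.6   58.4]
195 [ 489.9 -365.8   54.8]
199 [ 494.9 -368.2   54.5]
pivot [ 457.7786252  -348.63962336   60.03477508]
press [ 440.92541937 -339.86639971]
t 55.1 pos [ 469.7 -340.8  250.4] psi 62.9 tilt 0.0 F [ 0.2 -0.2  0.1] w 5.8 gf 0.0
```

```bash
python3 -m crank '[{"rx":0,"ry":0,"rz":-0.04,"tx":-0.66,"ty":0,"tz":-0.8,"grip":-1},{"rx":0,"ry":0,"rz":0,"tx":-0.66,"ty":0,"tz":-1,"grip":-1},{"rx":0,"ry":0,"rz":0,"tx":0,"ty":0,"tz":-1,"grip":-1},{"rx":0,"ry":0,"rz":0,"tx":0,"ty":0,"tz":-1,"grip":-1},{"rx":0,"ry":0,"rz":0,"tx":0,"ty":0,"tz":-1,"grip":-1},{"rx":0,"ry":0,"rz":0,"tx":0,"ty":0,"tz":-1,"grip":-1},{"rx":0,"ry":0,"rz":0,"tx":0,"ty":0,"tz":-1,"grip":-1},{"rx":0,"ry":0,"rz":0,"tx":0,"ty":0,"tz":-0.9,"grip":-1},{"rx":0,"ry":0,"rz":0,"tx":0,"ty":0,"tz":0,"grip":-1}]'|grep -E "pos|wrist"
python3 go.py 443.3 -341.2 82 62.5
```

```text
tool_pos: [0.4419, -0.3405, 0.0943]
wrist_force: [0.1, 0.3, 0.3]
t 56.2 pos [ 441.9 -340.5   94.3] psi 62.7 tilt 0.2 F [0.1 0.3 0.3] w 0.6 gf 0.0
units [ 0.07 -0.04 -0.61] rz -0.02 minrows 1
```

```bash
python3 -m crank '[{"rx":0,"ry":0,"rz":0,"tx":0.02,"ty":0,"tz":-0.2,"grip":-1},{"rx":0,"ry":0,"rz":0,"tx":0,"ty":0,"tz":-0.2,"grip":-1},{"rx":0,"ry":0,"rz":0,"tx":0,"ty":0,"tz":-0.08,"grip":-1},{"rx":0,"ry":0,"rz":0,"tx":0,"ty":0,"tz":-0.05,"grip":-1}]'|grep -E "pos|wrist"
for i in 1; do python3 -m crank '[{"rx":0,"ry":0,"rz":0,"tx":0,"ty":0,"tz":-0.05,"grip":-1}]'|grep -E "pos|wrist"; done
python3 -m crank '[{"rx":0,"ry":0,"rz":0,"tx":0,"ty":0,"tz":-0.05,"grip":-1}]'|grep -E "pos|wrist"
python3 -m crank '[{"rx":0,"ry":0,"rz":0,"tx":0,"ty":0,"tz":-0.05,"grip":-1},{"rx":0,"ry":0,"rz":0,"tx":0,"ty":0,"tz":0,"grip":-1}]'|grep -E "pos|wrist"
```

```text
tool_pos: [0.4435, -0.3415, 0.086]
wrist_force: [0.3, 0.2, -0.3]
tool_pos: [0.4434, -0.3415, 0.0853]
wrist_force: [-2.3, 1.5, 4.6]
tool_pos: [0.4433, -0.3414, 0.0846]
wrist_force: [-4.3, 3.4, 9.5]
tool_pos: [0.4434, -0.3414, 0.0829]
wrist_force: [-0.3, 0.8, 0.3]
```

The force peaked at 9.5 N and then dropped to 0, so the rocker snapped. I retreat and check.

```bash
python3 -m crank '[{"rx":0,"ry":0,"rz":0,"tx":0,"ty":0,"tz":0.6,"grip":-1},{"rx":0,"ry":0,"rz":0,"tx":0,"ty":0,"tz":1,"grip":-1},{"rx":0,"ry":0,"rz":0,"tx":0,"ty":0,"tz":1,"grip":-1},{"rx":0,"ry":0,"rz":0,"tx":0,"ty":0,"tz":1,"grip":-1},{"rx":0,"ry":0,"rz":0,"tx":0,"ty":0,"tz":1,"grip":-1},{"rx":0,"ry":0,"rz":0,"tx":0,"ty":0,"tz":1,"grip":-1},{"rx":0,"ry":0,"rz":0,"tx":0.66,"ty":0,"tz":1,"grip":-1},{"rx":0,"ry":0,"rz":0,"tx":0.66,"ty":0,"tz":1,"grip":-1},{"rx":0,"ry":0,"rz":0,"tx":0,"ty":0,"tz":0.6,"grip":-1},{"rx":0,"ry":0,"rz":0,"tx":0,"ty":0,"tz":0,"grip":-1}]'|grep -E "pos|wrist"
python3 - <<'E'
from h import *
p,im,d=cam('wrist');save(im,'w5.png');c=cloud(p,d)
for s in(-22,-12,0,12,22):
    q=np.array([.4603,-.350])+s/1000*np.array([.887,-.462]);P=c[np.hypot(c[...,0]-q[0],c[...,1]-q[1])<.004];P=P[P[:,2]<.09];print(s,(np.median(P[:,2])*1000).round(1))
E
python3 tray.py .150; python3 go.py
python3 -c "
from h import *
p,im,d=cam('scene');save(cv2.resize(im[80:350,150:460],(788,686))[:600],'s5.png')"
```

```text
tool_pos: [0.4698, -0.3417, 0.248]
wrist_force: [0.6, -0.0, 0.6]
-22 54.2
-12 56.9
0 60.4
12 63.2
22 65.8
tray scene [ 564.3 -207.2] 62.6 94.5 2.4 290 0.1489
tray side [ 563.3 -207.2] 60.2 92.7 0.5 325 0.1472
t 58.6 pos [ 469.  -341.1  245.8] psi 62.7 tilt 0.1 F [-0.8 -0.2 -0.4] w 0.8 gf 0.0
```

View pics/s5.png

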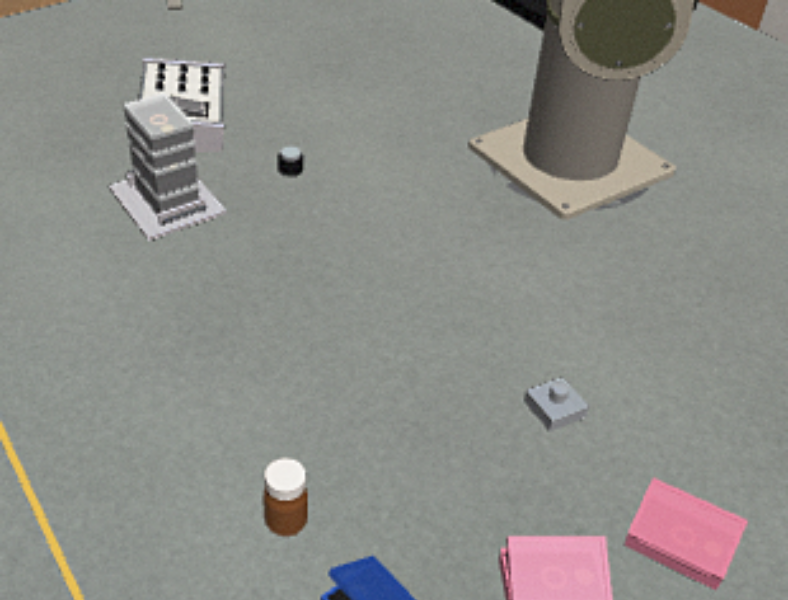

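The rocker is over: its front end is at 54 mm and its back end at 66 mm. The column stands square at (165,160), the bystanders have not moved, and no other grey case is in view.

```bash
python3 -c "
from station import r
print(r.sign_off())"
```

```text
the job is handed in; nothing more can be done
None
```

Handed in: the four cases present are shut and stacked square on the tray (two deep below, two flat on top), the rocker is snapped off, and the loupe, bottle and weight were left where they were.

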